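# Load the bedside reading lamp and turn its head to the plate

## Robot

A 6-joint arm with a two-finger parallel gripper is mounted at the origin on the work surface. World frame = base frame: x ahead of the robot, y to its left, z up, the work surface at z = 0. Lengths are in mm, angles in rad, forces in N, time in s.
With the tool pointing down it reaches from about 300 to 775 mm from the base axis. Payload 14.6 kg.
Tool frame: the origin (TCP) lies midway between the tips of the shut fingers; the grasp point (between the pads) lies 19 mm behind it (env.tcp_to_grasp is the distance from the TCP to the grasp point, in mm); z points along the fingers, y is the line along which they close (so a half turn about z gives the same grasp; the last joint's range is limited). The gripper opens to 94 mm and grips with 3 to 60 N. Pads are 16 mm wide; open, the fingers measure 119 mm over their backs; the gripper's body (75 mm by 177 mm) begins 78 mm behind the grasp point.
Start: joints at [1.157, 0.3, 1.521, -0, 1.321, -0.067], TCP at [186.936, 517.247, 205.446] pointing down, gripper open.
Joint ranges: [-3.03, 3.03], [-0.79, 2.21], [0.23, 2.52], [-1.04, 4.18], [0, 3.07], [-2.55, 2.55]. Speed limits (rad/s): [2.22, 2.22, 2.57, 3.14, 3.14, 3.14].

## Interface

Orientations are given as [roll, pitch, yaw] about the fixed x, y, z axes, in that order (R = Rz(yaw) Ry(pitch) Rx(roll)).
In Python, from station import monitor, grab_frame, env gives the robot as it stands.
- The arm moves only by the shell command python3 -m inch 'ROWS' [FORCE]. ROWS is text: rows parted by semicolons, each of 7 numbers parted by spaces: the shift along the tool's x, y, z in cm, then the turn, a rotation vector about the tool's x, y, z in rad, then the gripper's target within -1 to 1 (shut at 1, half-way at 0, fully open at -1). A call has exactly 8 rows; each row is the pose to reach, as a shift and turn from the pose commanded when the call began, along the tool's axes at that moment; what a row does not reach only later rows make up. A row lasts 1/12 s, in which the tool goes at most 41.7 mm and 7.16 degrees, less where a joint would pass 70% of its speed; a pose out of reach is approached as far as the arm can. A call with a gripper value outside its range is refused whole. The fingers move at their own pace and stop on an object; FORCE is the grip in N (left out, the last holds). Time passes only in rows, so rows that repeat a pose let the fingers close, or fill a call up. It gives the time, the measured TCP pose, the force, the opening and the grip force at its end, in the units of the state.
- monitor.observe(): the state, without advancing time (a new reading comes with each control period).
- grab_frame(name): name is "scene" or "top"; returns a dict with "img" (420x560x3 uint8, red, green, blue), "intrinsics" (3x3 intrinsics, pixels), "dist_coeffs" ([k1, k2, p1, p2, k3] as OpenCV has them; the pictures are not rectified), "xyz" and "orientation" of the camera in the world. Camera axes: x right, y down, z forward; pixel columns grow to the right and rows downward; lengths in mm; the calibration is good to about 2 mm. A picture is of the moment at which its call begins. There is no depth.
- env.job_done(): hands the job in; it is judged then, once.
The state is a dict: "t": time; "joint_pos": joint angles; "dq": joint speeds; "joint_efforts": joint torques, N m; "tcp_pos": TCP position; "tool_rot": TCP orientation; "ft_force": force on the tool from outside, world axes, zero at the start; "torque": the same for the moment, N m; "finger_gap": finger opening in mm; "gripper_force": force on a finger pad.
Only numpy, scipy, OpenCV 4.12 (cv2) and the standard library are available. Lean on these libraries where they do the work, as an engineer would, in place of code of your own. Each camera call takes 0.05 s, during which the arm holds its last target. There are 200 camera calls.

## Task

Get the cordless reading lamp by the bed ready for supper: swing its battery cover open, press every battery pack that lies on the shelf flush into a bay of its own while the cover stands open, and shut the cover again. Also screw the lamp head clockwise down its thread until its light window squarely faces the middle of the plate. Leave the plate and everything else standing where it is.

Things in the scene. Friction and masses are not known exactly. Their poses are not given: they have to be found in the camera images.
- lamp: Cordless reading lamp, screwed to the shelf: white base 120 (x) x 344 mm (own y from -92 to +252), flat deck 50 mm above the shelf. Origin: at shelf height under the middle bay. x points away from the robot (turned up to 0.25 rad), z up. Three battery bays in a row along y open in the deck; then a pen tray; then at x 0, y +212 mm an 18 mm upright stem carries the lamp head.
- bay0 (a point): Middle of the mouth of a battery bay, at deck level: a recess 88 (lamp's x) x 50 (y) x 28 mm deep, about 2 mm of play all round a pack. A sprung ball catch in each short wall, 10 mm below the deck, grips the pack: it must be pushed (5 to 15 N) down to the floor, its top level with the deck, and then stays. Bays lie 58 mm apart; bay0 is farthest from the stem. Axes as the lamp's.
- bay1 (a point): Middle of the mouth of a battery bay, at deck level: a recess 88 (lamp's x) x 50 (y) x 28 mm deep, about 2 mm of play all round a pack. The middle bay, just like bay0.
- bay2 (a point): Middle of the mouth of a battery bay, at deck level: a recess 88 (lamp's x) x 50 (y) x 28 mm deep, about 2 mm of play all round a pack. The bay next to the pen tray, just like bay0.
- pack1: Battery pack: grey plastic block 84 x 46 x 28 mm, copper pads on both broad faces, about 150 g, the same either way round and either way up. Origin: its middle (14 mm above what it lies on). x along its 84 mm length, y along its 46 mm width. All packs are alike and fit any bay; two or three of them lie flat on the shelf, absent ones read None.
- pack2: Battery pack: grey plastic block 84 x 46 x 28 mm, copper pads on both broad faces, about 150 g, the same either way round and either way up. Origin: its middle (14 mm above what it lies on). x along its 84 mm length, y along its 46 mm width. All packs are alike and fit any bay; two or three of them lie flat on the shelf, absent ones read None.
- pack3: Battery pack: grey plastic block 84 x 46 x 28 mm, copper pads on both broad faces, about 150 g, the same either way round and either way up. Origin: its middle (14 mm above what it lies on). x along its 84 mm length, y along its 46 mm width. All packs are alike and fit any bay; two or three of them lie flat on the shelf, absent ones read None.
- cover (a joint): Hinge of the battery cover, rad: 0 = shut (flat, 2.5 mm above the deck over all three bays), 1.57 = upright, 2.0 = stop, leaning away from the robot. Stiff: the cover stays wherever it is left, moving it takes 1 to 2 N at the tab. Starts between 0 and 0.3.
- cover_hinge (a point): Point on the cover's hinge line, in the middle of the far (+x) long side of the deck; the line runs along the lamp's y. Turns with the cover.
- lamp_head (a joint): How far the lamp head is screwed down its thread, rad, growing clockwise seen from above: 0 = top end (a pin keeps it on), 6.0 = bottom end. Starts between 0 and 1.4; the wanted place is about 3.2 to 4.7, short of any stop, so it takes several grips. Stays where left; takes 0.1 N m; sinks 0.95 mm per rad.
- head_grip (a point): On the head's turning axis at grip height: a knurled round cap 50 mm across, 38 mm tall, this point 24 mm above its foot, about 0.265 m above the shelf. Below it a white drum, 62 mm across, 65 mm tall, with a black snout on one side that holds the 36 mm square light window, 42 mm from the axis. x points straight out through the window, z up; turns with the head.
- plate: Cream ceramic plate, 180 mm across, 18 mm tall, lying to the left of the lamp. Origin: middle of its underside.
- fork: Bystander: steel table fork, 190 mm long, lying flat beyond the plate. Origin: middle of its underside.
- timer: Bystander: red plastic kitchen timer, a 72 mm disc 46 mm tall with a bar grip on its dial, standing in front of the lamp. Origin: middle of its underside.
- jar: Bystander: frosted glass jar with a wooden stopper, 86 mm across, 120 mm tall. Origin: middle of its underside.
- glasses_case: Bystander: dark green spectacle case, 155 x 58 x 36 mm. Origin: middle of its underside.
- mug: Bystander: white ceramic mug, 82 mm across, 95 mm tall, behind the lamp. Origin: middle of its underside.
- book: Bystander: closed hardback book, 140 x 205 x 26 mm, lying flat. Origin: middle of its underside.
- cover_tab (a point): Point to grip on the cover: in its tab, 26 mm beyond the free edge, 142 mm from the hinge line and, shut, 4 mm above it. The cover is a grey plate, 116 mm hinge to edge x 180 x 4 mm; the tab, 26 mm wide (lamp's y), 8 mm thick, stands 36 mm out of the middle of its free edge. Pinched from above across the 26 mm, it can turn between the fingers as the cover swings.
There are look-alikes about, which are no part of the job. Leave any yellow look-alike of the pack1 alone. What is shaped like the pack3 but green is not meant.

How it is judged:
By the outcome, as a careful person would: the job done as asked, in the order asked, and still so for the second after the job is handed in, with the robot touching nothing.
Of pack1, pack2, pack3 only 2 to 3 are there at a start; the rules pass over those that are not, and their reading is None.
At some moment in a run one of pack1, pack2, pack3 may be knocked a few centimetres aside while the robot is not near it.
Once in a run the grip may slacken for a moment while it holds something.
It also fails if it takes over 210 s, if anything falls off the work surface, if the arm or the gripper's body presses on something with over 40 N, if the wrist force passes 120 N, or if a joint passes its speed limit or range.

## Working session

There is one attempt and no reset: what is moved stays moved. The work goes in short steps, Python scripts to look and compute and a shell command to move; the robot and the scene stay as the last step left them, time stands still between calls to the robot, and variables do not carry over. Pictures are saved under pics/ and viewed, at most 14 in all, crops included, and the job is handed in when it is done.

```bash
ls; mkdir -p pics; python3 - <<'E'
from station import monitor, grab_frame, env
import cv2
print(monitor.observe())
for n in("scene","top"):
    f=grab_frame(n); cv2.imwrite(f"pics/{n}0.png",f["img"][:,:,::-1]); print(n,f["intrinsics"],f["dist_coeffs"],f["xyz"],f["orientation"])
E
```

```text
pics
{'t': 0.0, 'joint_pos': array([ 1.15740848e+00,  3.00444972e-01,  1.52158122e+00, -2.68929299e-05,
        1.32068261e+00, -6.66228045e-02]), 'dq': array([ 0.00082953, -0.00048009, -0.00091931,  0.00052074, -0.00022361,
        0.00081059]), 'joint_efforts': array([-4.01498128e-04, -5.31813598e+01, -3.52725792e+01,  7.08052190e-02,
        2.45075324e-02, -1.44893720e-04]), 'tcp_pos': array([186.83854815, 517.01739551, 204.90059859]), 'tool_rot': array([-3.14047725e+00, -4.83148408e-05,  2.79483426e+00]), 'ft_force': array([ 0.61708778, -0.51209101,  0.64398111]), 'torque': array([ 0.03497785, -0.02647881, -0.00448348]), 'gripper_force': 0.0, 'finger_gap': 93.90911305479351}
scene [[383.13911788   0.         278.38489658]
 [  0.         383.13911788 209.32498214]
 [  0.           0.           1.        ]] [-0.06037173  0.          0.          0.          0.        ] [1305.87574394  482.80381362  792.07237288] [-2.19079196 -0.00547021  2.15708085]
top [[400.39060184   0.         280.15725764]
 [  0.         400.39060184 208.86158572]
 [  0.           0.           1.        ]] [-0.03398422  0.          0.          0.          0.        ] [ 368.18264718   11.09309835 1303.09836512] [-2.96033531  0.0044593  -1.56454453]
```

View pics/scene0.png

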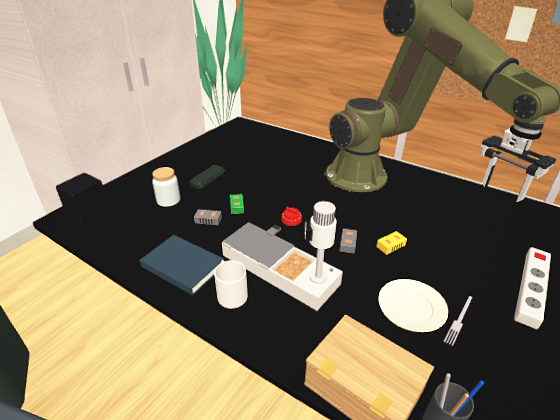

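View pics/top0.png

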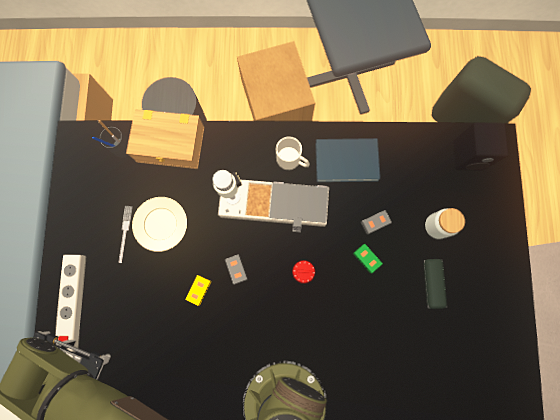

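The scene camera shows grey packs at about (208,217) and (348,240). In the top view these are at (376,222) and (235,269).

Possible mix-ups in the top view:
- Yellow look-alike at (198,291) and green look-alike at (368,259): neither is wanted.
- Grey packs at (235,269) and (376,222): these are the ones I want.

The lamp is at about (273,203), with its head at (226,182) and the cover tab at (297,228). The plate is at (160,224).

```bash
cat > h.py <<'E'
from station import monitor, grab_frame, env
import cv2, numpy as np
from scipy.spatial.transform import Rotation as R
def ray(f,px):
    u=cv2.undistortPoints(np.array(px,float).reshape(-1,1,2),f["intrinsics"],np.array(f["dist_coeffs"])).reshape(-1,2)
    d=np.c_[u,np.ones(len(u))]@R.from_euler('xyz',f["orientation"]).as_matrix().T
    return np.array(f["xyz"]),d
def plane(f,px,z):
    o,d=ray(f,px); return o+d*((z-o[2])/d[:,2])[:,None]
def proj(f,P):
    r=R.from_euler('xyz',f["orientation"]).as_matrix().T
    return cv2.projectPoints(np.array(P,float).reshape(-1,1,3),cv2.Rodrigues(r)[0],-r@np.array(f["xyz"]),f["intrinsics"],np.array(f["dist_coeffs"]))[0].reshape(-1,2)
def tri(f,p,g,q):
    a,d=ray(f,[p]);b,e=ray(g,[q]);d=d[0];e=e[0]
    s=np.linalg.lstsq(np.c_[d,-e],b-a,rcond=None)[0]
    P,Q=a+s[0]*d,b+s[1]*e
    return (P+Q)/2,np.linalg.norm(P-Q)
def rect(f,mask,z):
    c=max(cv2.findContours(mask.astype(np.uint8),cv2.RETR_EXTERNAL,cv2.CHAIN_APPROX_NONE)[0],key=cv2.contourArea)
    return cv2.minAreaRect(plane(f,c.reshape(-1,2),z)[:,:2].astype(np.float32))
def save(f,name,x,y,w,h,k):
    cv2.imwrite(name,cv2.resize(f["img"][y:y+h,x:x+w,::-1],None,fx=k,fy=k,interpolation=cv2.INTER_CUBIC))
E
python3 - <<'E'
from h import *
f=grab_frame("top"); g=grab_frame("scene")
save(f,"pics/c1.png",190,145,200,150,4); save(g,"pics/c2.png",180,180,200,150,4)
hsv=cv2.cvtColor(f["img"],cv2.COLOR_RGB2HSV)
V=hsv[...,2]
def win(x,y,r):
    m=np.zeros(V.shape,bool); m[y-r:y+r,x-r:x+r]=1; return m
for n,x,y,r,t in(("pA",235,269,22,60),("pB",376,222,20,60)):
    print(n,rect(f,(V>t)&win(x,y,r),28))
m=(V>90)&win(160,224,34); print("plate",rect(f,m,16))
print("yel",rect(f,(V>90)&win(198,291,20),28),"green",rect(f,(V>70)&win(368,259,18),28))
print("timer",rect(f,(V>90)&win(304,272,18),40))
E
```

```text
pA ((408.44219970703125, 158.2292022705078), (86.30390930175781, 49.37473678588867), 20.876602172851562)
pB ((561.4896850585938, -290.5002136230469), (48.1645393371582, 91.43128204345703), 25.328638076782227)
plate ((554.2626953125, 413.51580810546875), (182.131103515625, 177.60934448242188), 2.7614259719848633)
yel ((342.7729797363281, 274.58587646484375), (51.44768142700195, 85.92427825927734), 65.90106201171875) green ((445.1441955566406, -259.87774658203125), (86.56217956542969, 50.76840591430664), 41.96784973144531)
timer ((401.4781188964844, -54.369651794433594), (67.80668640136719, 68.399169921875), 44.959434509277344)
```

View pics/c1.png

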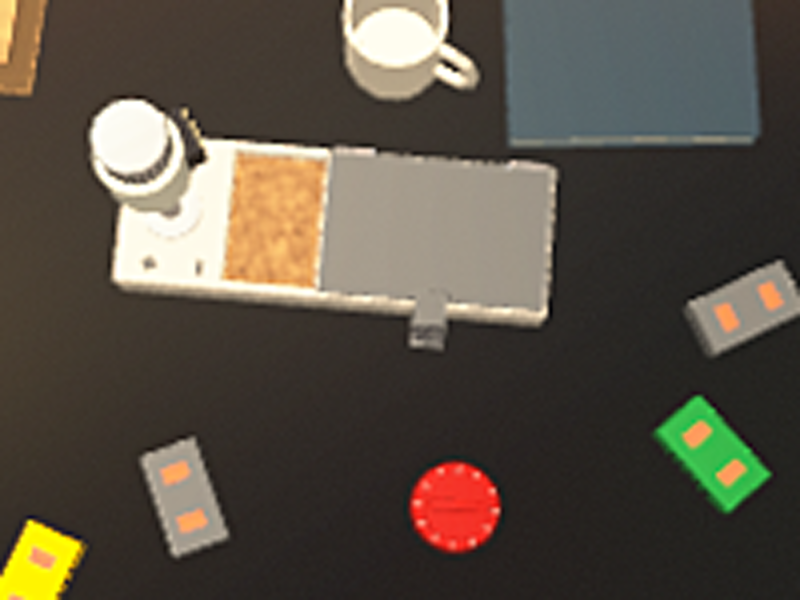

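View pics/c2.png

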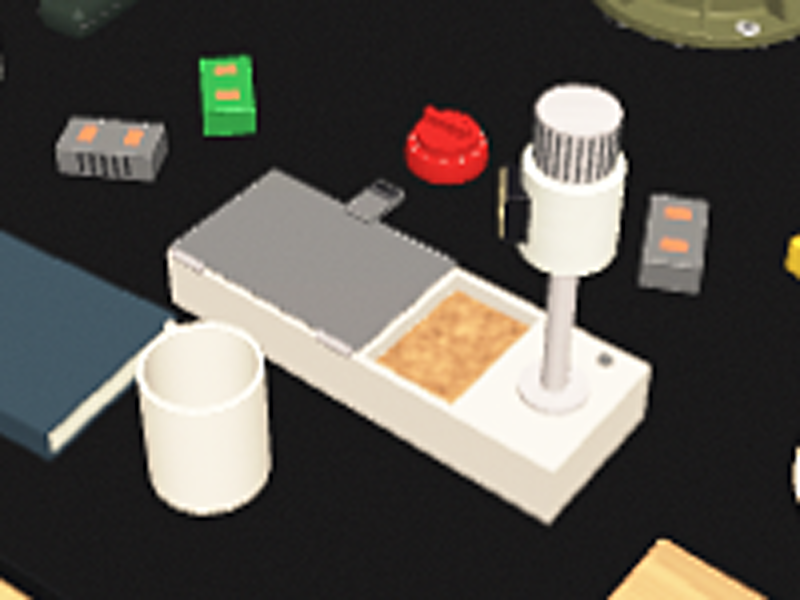

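The crops confirm two grey packs with copper pads, at c1 (185,497) and (745,308). The lamp's +y deck corners in c2 are at (550,470) and (650,368). The window faces roughly -y, with the snout at c1 (190,135). The cover lies nearly shut, with its tab tip at c1 (427,345).

```bash
python3 - <<'E'
from h import *
f=grab_frame("top"); g=grab_frame("scene")
T=lambda x,y:(x/4+190-.4,y/4+145-.4)
S=lambda x,y:(x/4+180-.4,y/4+180-.4)
np.set_printoptions(precision=1,suppress=True)
print("scene deck corners",plane(g,[S(550,470),S(650,366),S(176,254)],50))
print("top deck corners FL,FR,BLedge, BRcov",plane(f,[T(116,277),T(547,312),T(222,140)],50),plane(f,[T(556,164)],54))
print("tab end",tri(f,T(427,345),g,S(392,190)), "cap top",tri(f,T(131,137),g,S(579,108)))
# white+everything mask of lamp in top
print("tab z54",plane(f,[T(411,346),T(443,348)],56))
print("snout",plane(f,[T(193,140)],222), "stem base",plane(f,[T(172,217)],52),plane(g,[S(555,395)],52))
print("window scene",plane(g,[S(503,203)],222))
E
```

```text
scene deck corners [[ 701.6  204.    50. ]
 [ 582.2  215.8   50. ]
 [ 672.5 -128.2   50. ]]
top deck corners FL,FR,BLedge, BRcov [[ 580.6  213.7   50. ]
 [ 554.4 -128.2   50. ]
 [ 693.2  131.9   50. ]] [[ 673.7 -136.7   54. ]]
tab end (array([526.7, -33. ,  57.3]), np.float64(0.23645886660312684)) cap top (array([635.8, 170. , 278.4]), np.float64(0.12061839286430336))
tab z54 [[526.  -20.6  56. ]
 [524.6 -45.7  56. ]]
snout [[648.5 135.5 222. ]] stem base [[629.1 170.2  52. ]] [[644.  175.8  52. ]]
window scene [[674.8 144.5 222. ]]
```

```bash
cat > go.py <<'E'
# usage: go.py x y z yaw ... : prints shift(cm)/turn in current tool axes for each TCP target, tool pointing down
import sys; from h import *
s=monitor.observe(); r=R.from_euler('xyz',s["tool_rot"]); a=list(map(float,sys.argv[1:]))
print("t",round(s["t"],2),"tcp",s["tcp_pos"].round(1),"rot",s["tool_rot"].round(3),"j",s["joint_pos"].round(2),"F",s["ft_force"].round(1),"gap",round(s["finger_gap"],1))
for i in range(0,len(a),4):
    q=R.from_euler('xyz',[np.pi,0,a[i+3]])
    print((r.inv().apply(np.array(a[i:i+3])-s["tcp_pos"])/10).round(2),(r.inv()*q).as_rotvec().round(3))
E
python3 go.py 538 -35 205 3.06  538 -35 120 3.06
```

```text
t 0.3 tcp [186.9 517.2 205.3] rot [-3.141 -0.     2.795] j [ 1.16  0.3   1.52  0.    1.32 -0.07] F [ 0.1 -0.3 -0.3] gap 94.0
[-5.179e+01 -4.000e+01  4.000e-02] [-0.    -0.    -0.265]
[-51.79 -40.     8.54] [-0.    -0.    -0.265]
```

```bash
python3 -m inch '-51.8 -40 0 0 0 -0.265 -0.1; -51.8 -40 0 0 0 -0.265 -0.1; -51.8 -40 0 0 0 -0.265 -0.1; -51.8 -40 0 0 0 -0.265 -0.1; -51.8 -40 0 0 0 -0.265 -0.1; -51.8 -40 0 0 0 -0.265 -0.1; -51.8 -40 0 0 0 -0.265 -0.1; -51.8 -40 0 0 0 -0.265 -0.1'; python3 go.py 538 -35 205 3.06
```

```text
t: 0.97
tcp_pos: [364.1, 237.9, 205.7]
tool_rot: [3.141, 0.0, 3.06]
ft_force: [1.1, -0.0, 0.3]
finger_gap: 52.2
gripper_force: 0.0
t 0.97 tcp [364.1 237.9 205.7] rot [3.141 0.    3.06 ] j [ 0.49  0.04  1.83 -0.    1.28 -0.99] F [ 1.1 -0.   0.3] gap 52.2
[-19.55 -25.78   0.07] [0. 0. 0.]
```

```bash
python3 -m inch '-19.6 -25.8 0 0 0 0 -0.1; -19.6 -25.8 0 0 0 0 -0.1; -19.6 -25.8 0 0 0 0 -0.1; -19.6 -25.8 0 0 0 0 -0.1; -19.6 -25.8 0 0 0 0 -0.1; -19.6 -25.8 0 0 0 0 -0.1; -19.6 -25.8 0 0 0 0 -0.1; -19.6 -25.8 0 0 0 0 -0.1'; python3 -m inch '0 0 5 0 0 0 -0.1; 0 0 9 0 0 0 -0.1; 0 0 12 0 0 0 -0.1;  0 0 12 0 0 0 -0.1; 0 0 12 0 0 0 -0.1; 0 0 12 0 0 0 -0.1; 0 0 12 0 0 0 -0.1; 0 0 12 0 0 0 -0.1'; python3 go.py 538 -35 37.5 3.06; python3 - <<'E'
from h import *
save(grab_frame("scene"),"pics/d1.png",180,130,200,150,4)
E
```

```text
t: 1.63
tcp_pos: [538.8, -36.2, 205.4]
tool_rot: [-3.141, 0.0, 3.059]
ft_force: [0.8, -0.1, 0.5]
finger_gap: 51.6
gripper_force: 0.0
t: 2.3
tcp_pos: [538.9, -33.4, 87.7]
tool_rot: [-3.141, 0.004, 3.06]
ft_force: [-0.7, 0.1, -0.0]
finger_gap: 51.5
gripper_force: 0.0
t 2.3 tcp [538.9 -33.4  87.7] rot [-3.141  0.004  3.06 ] j [-0.13  0.4   1.67 -0.    1.06 -1.62] F [-0.7  0.1 -0. ] gap 51.5
[ 0.09 -0.16  5.02] [-0.     0.004  0.   ]
```

View pics/d1.png

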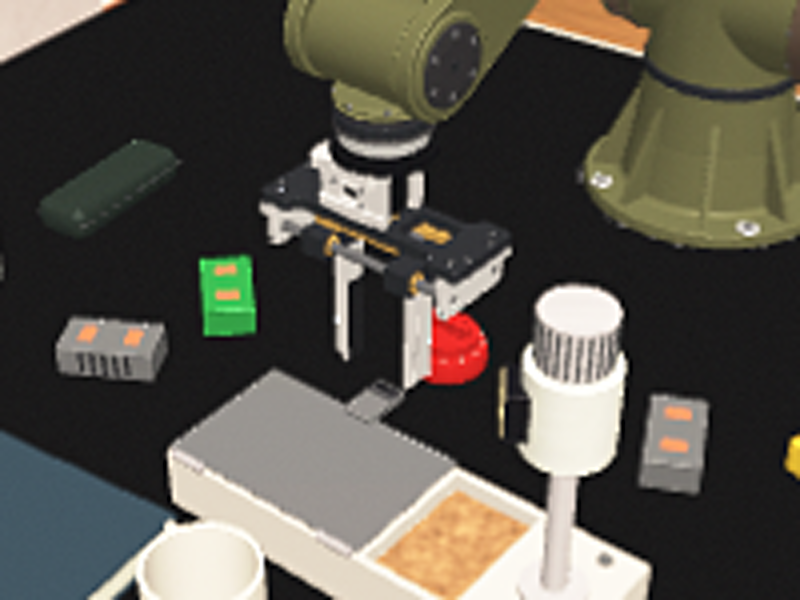

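The fingers at (345,350) and (415,370) straddle the tab at (378,398). Next I descend and pinch it.

```bash
python3 -m inch '0 0 1.5 0 0 0 -0.1; 0 0 3 0 0 0 -0.1; 0 0 5 0 0 0 -0.1; 0 0 5 0 0 0 -0.1; 0 0 5 0 0 0 0.9; 0 0 5 0 0 0 0.9; 0 0 5 0 0 0 0.9; 0 0 5 0 0 0 0.9' 12; python3 -m inch '0 0 0 0 0 0 0.9; 0 0 0 0 0 0 0.9; 0 0 0 0 0 0 0.9; 0 0 0 0 0 0 0.9; 0 0 0 0 0 0 0.9; 0 0 0 0 0 0 0.9; 0 0 0 0 0 0 0.9; 0 0 0 0 0 0 0.9'
python3 - <<'E'
import numpy as np
a0=np.arctan2(4,142); r=np.hypot(4,142)
for t in np.arange(0,1.76,.125):
    print(round(t,3),"dx %.2f dz %.2f"%((r*np.cos(a0)-r*np.cos(a0+t))/10,(r*np.sin(a0+t)-4)/10))
E
```

```text
t: 3.02
tcp_pos: [538.4, -33.5, 36.6]
tool_rot: [-3.141, 0.002, 3.06]
ft_force: [0.9, 0.0, -0.1]
finger_gap: 28.7
gripper_force: 0.0
t: 3.68
tcp_pos: [538.2, -34.2, 36.2]
tool_rot: [-3.14, 0.001, 3.06]
ft_force: [-0.7, -6.7, 0.2]
finger_gap: 25.6
gripper_force: 12.0
0.0 dx 0.00 dz -0.00
0.125 dx 0.16 dz 1.77
0.25 dx 0.54 dz 3.50
0.375 dx 1.13 dz 5.17
0.5 dx 1.93 dz 6.76
0.625 dx 2.92 dz 8.23
0.75 dx 4.08 dz 9.57
0.875 dx 5.40 dz 10.76
1.0 dx 6.86 dz 11.77
1.125 dx 8.44 dz 12.58
1.25 dx 10.10 dz 13.20
1.375 dx 11.83 dz 13.61
1.5 dx 13.59 dz 13.79
1.625 dx 15.37 dz 13.76
1.75 dx 17.12 dz 13.50
```

```bash
python3 -m inch '-0.16 0 -1.77 0 0 0 0.9; -0.54 0 -3.5 0 0 0 0.9; -1.13 0 -5.17 0 0 0 0.9; -1.93 0 -6.76 0 0 0 0.9; -2.92 0 -8.23 0 0 0 0.9; -4.08 0 -9.57 0 0 0 0.9; -5.4 0 -10.76 0 0 0 0.9; -6.86 0 -11.77 0 0 0 0.9'; python3 -m inch '-1.58 0 -0.81 0 0 0 0.9; -3.24 0 -1.43 0 0 0 0.9; -4.97 0 -1.84 0 0 0 0.9; -6.73 0 -2.02 0 0 0 0.9; -8.51 0 -2 0 0 0 0.9; -10.26 0 -1.73 0 0 0 0.9; -10.26 0 -1.73 0 0 0 0.9; -10.26 0 -1.73 0 0 0 0.9'; python3 go.py; python3 - <<'E'
from h import *
f=grab_frame("scene");save(f,"pics/d2.png",180,130,200,150,4)
E
```

```text
t: 4.35
tcp_pos: [606.4, -39.7, 154.3]
tool_rot: [-3.141, 0.0, 3.059]
ft_force: [-0.0, -3.8, -6.2]
finger_gap: 25.9
gripper_force: 12.0
t: 5.02
tcp_pos: [709.4, -48.0, 171.1]
tool_rot: [-3.141, 0.002, 3.059]
ft_force: [2.5, -3.5, 3.2]
finger_gap: 25.9
gripper_force: 12.0
t 5.02 tcp [709.4 -48.  171.1] rot [-3.141e+00  2.000e-03  3.059e+00] j [-0.12  0.7   1.02 -0.    1.42 -1.61] F [ 2.5 -3.5  3.2] gap 25.9
```

View pics/d2.png

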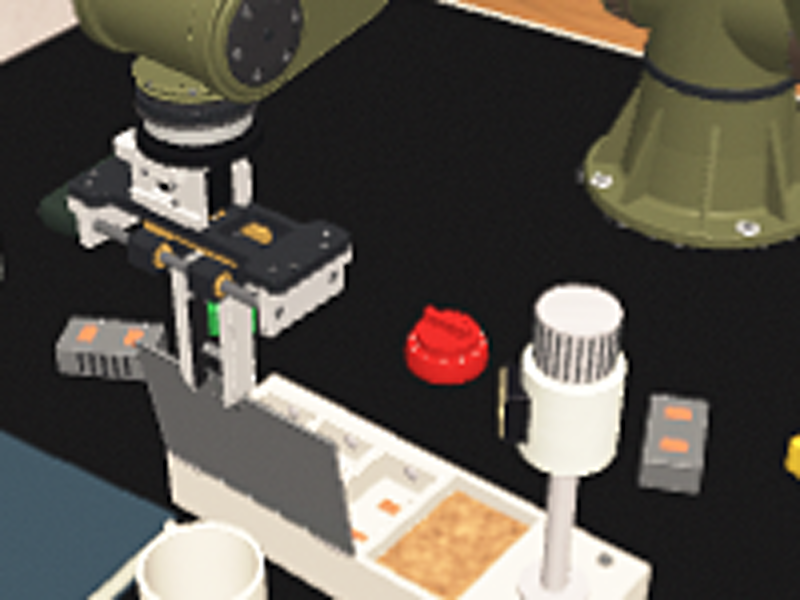

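The cover stands at about 1.75 rad, held at (210,380). The bays are empty, and the orange spots I can see are contacts on their floors. I release, lift, and measure the packs by their copper pads.

```bash
cat > packs.py <<'E'
from h import *
def pads(f,z=28):
    h=cv2.cvtColor(f["img"],cv2.COLOR_RGB2HSV)
    m=((h[...,0]<16)&(h[...,0]>4)&(h[...,1]>110)&(h[...,2]>150)).astype(np.uint8)
    n,_,st,c=cv2.connectedComponentsWithStats(m)
    return [(c[i],plane(f,[c[i]],z)[0][:2]) for i in range(1,n) if 6<st[i,4]<60]
if __name__=="__main__":
  for n in("top","scene"):
    P=pads(grab_frame(n)); print(n)
    for i in range(len(P)):
        for j in range(i):
            d=P[i][1]-P[j][1]
            if 25<np.linalg.norm(d)<60: print(" px",((P[i][0]+P[j][0])/2).round(0),"ctr",((P[i][1]+P[j][1])/2).round(1),"yaw",round(np.arctan2(d[1],d[0])%np.pi,3),"sep",np.linalg.norm(d).round(1))
E
python3 -m inch '0 0 0 0 0 0 0.3; 0 0 0 0 0 0 -0.1; 0 0 0 0 0 0 -0.1; 0 0 0 0 0 0 -0.1; 0 0 -3 0 0 0 -0.1; 0 0 -6 0 0 0 -0.1; 0 0 -9 0 0 0 -0.1; 0 0 -9 0 0 0 -0.1'; python3 packs.py
```

```text
t: 5.73
tcp_pos: [709.5, -47.4, 267.7]
tool_rot: [-3.141, 0.009, 3.06]
ft_force: [0.8, -0.6, 0.9]
finger_gap: 51.7
gripper_force: 0.0
top
 px [276. 110.] ctr [942.4  35.7] yaw 2.333 sep 56.9
 px [125. 124.] ctr [891.9 546.7] yaw 0.916 sep 48.3
 px [377. 221.] ctr [ 563.2 -293.2] yaw 2.025 sep 39.4
 px [461. 222.] ctr [ 561.5 -567.1] yaw 3.017 sep 42.7
 px [452. 227.] ctr [ 546.9 -537.3] yaw 1.335 sep 55.9
 px [368. 258.] ctr [ 445.2 -261.3] yaw 0.719 sep 39.9
 px [235. 269.] ctr [408.8 158.2] yaw 0.365 sep 40.0
scene
 px [207. 213.] ctr [ 567.  -292.4] yaw 2.031 sep 39.2
 px [349. 237.] ctr [412.5 159. ] yaw 0.331 sep 40.2
 px [278. 263.] ctr [632.1  39. ] yaw 0.706 sep 54.2
 px [318. 344.] ctr [807.5 268.6] yaw 3.029 sep 59.9
```

```bash
python3 go.py 409.5 158.4 120 3.50
```

```text
t 5.83 tcp [708.6 -47.3 261.5] rot [3.142e+00 2.000e-03 3.060e+00] j [-0.12  0.66  0.87  0.    1.61 -1.61] F [ 0.3 -0.  -1.1] gap 52.0
[31.51 18.06 14.09] [-0.     0.002 -0.44 ]
```

```bash
python3 -m inch '31.5 18 0 0 0 -0.44 -1; 31.5 18 0 0 0 -0.44 -1; 31.5 18 0 0 0 -0.44 -1; 31.5 18 0 0 0 -0.44 -1; 31.5 18 0 0 0 -0.44 -1; 31.5 18 0 0 0 -0.44 -1; 31.5 18 0 0 0 -0.44 -1; 31.5 18 0 0 0 -0.44 -1'; python3 go.py 409.5 158.4 100 3.5
```

```text
t: 6.5
tcp_pos: [431.0, 141.7, 259.0]
tool_rot: [3.141, -0.002, -2.784]
ft_force: [0.1, 1.3, 0.6]
finger_gap: 94.0
gripper_force: 0.0
t 6.5 tcp [431.  141.7 259. ] rot [ 3.141e+00 -2.000e-03 -2.784e+00] j [ 0.24  0.04  1.7   0.    1.4  -1.69] F [0.1 1.3 0.6] gap 94.0
[ 1.39  2.31 15.9 ] [ 0.    -0.002 -0.   ]
```

```bash
python3 -m inch '1.4 2.3 4 0 0 0 -1; 1.4 2.3 8 0 0 0 -1; 1.4 2.3 12 0 0 0 -1; 1.4 2.3 16 0 0 0 -1; 1.4 2.3 16 0 0 0 -1; 1.4 2.3 16 0 0 0 -1; 1.4 2.3 16 0 0 0 -1; 1.4 2.3 16 0 0 0 -1'; python3 packs.py; python3 go.py 409.5 158.4 16 3.5
```

```text
t: 7.17
tcp_pos: [413.5, 158.0, 102.7]
tool_rot: [-3.141, 0.003, -2.784]
ft_force: [-0.0, 0.3, 0.7]
finger_gap: 94.0
gripper_force: 0.0
top
 px [278. 113.] ctr [931.6  28. ] yaw 1.868 sep 40.9
 px [125. 124.] ctr [893.2 548.8] yaw 0.99 sep 49.0
 px [275. 191.] ctr [659.9  35.3] yaw 0.821 sep 54.6
 px [290. 198.] ctr [639.4 -12.8] yaw 1.501 sep 56.3
 px [307. 199.] ctr [634.6 -69.8] yaw 1.473 sep 58.1
 px [281. 203.] ctr [621.5  16.8] yaw 3.066 sep 39.8
 px [298. 204.] ctr [617.6 -39.3] yaw 3.064 sep 39.8
 px [289. 210.] ctr [599.7  -9.8] yaw 1.502 sep 56.2
 px [316. 206.] ctr [611.9 -97.4] yaw 3.076 sep 39.7
 px [306. 211.] ctr [594.9 -66.9] yaw 1.475 sep 58.6
 px [273. 212.] ctr [592.1  42.4] yaw 1.944 sep 51.9
 px [461. 216.] ctr [ 582.6 -569.4] yaw 0.465 sep 31.8
 px [377. 221.] ctr [ 563.2 -293.2] yaw 2.025 sep 39.4
 px [460. 220.] ctr [ 568.6 -563.4] yaw 0.038 sep 56.5
 px [452. 226.] ctr [ 547.1 -536.9] yaw 1.331 sep 56.6
 px [462. 224.] ctr [ 554.4 -570.5] yaw 2.733 sep 30.5
 px [368. 258.] ctr [ 445.2 -261.3] yaw 0.719 sep 39.9
scene
 px [162. 177.] ctr [ 486.8 -601.1] yaw 2.474 sep 48.5
 px [207. 213.] ctr [ 567.  -292.4] yaw 2.031 sep 39.2
 px [349. 237.] ctr [412.5 159. ] yaw 0.331 sep 40.2
 px [286. 255.] ctr [593.7  41.1] yaw 2.308 sep 53.1
 px [319. 344.] ctr [806.6 268.7] yaw 3.031 sep 58.1
t 7.27 tcp [413.3 157.9 102.3] rot [-3.141e+00  3.000e-03 -2.784e+00] j [ 0.28  0.18  1.93 -0.    1.03 -1.65] F [ 0.1 -0.1  0.2] gap 94.2
[0.36 0.18 8.63] [-0.     0.003 -0.   ]
```

```bash
python3 -m inch '0.3 0.15 3 0 0 0 -1; 0.3 0.15 6 0 0 0 -1; 0.3 0.15 8.6 0 0 0 -1; 0.3 0.15 8.6 0 0 0 -1; 0.3 0.15 8.6 0 0 0 -1; 0.3 0.15 8.6 0 0 0 1; 0.3 0.15 8.6 0 0 0 1; 0.3 0.15 8.6 0 0 0 1' 25; python3 -m inch '0 0 0 0 0 0 1; 0 0 0 0 0 0 1; 0 0 0 0 0 0 1; 0 0 0 0 0 0 1; 0 0 0 0 0 0 1; 0 0 0 0 0 0 1; 0 0 0 0 0 0 1; 0 0 0 0 0 0 1'
```

```text
t: 7.93
tcp_pos: [409.8, 158.3, 16.0]
tool_rot: [-3.141, 0.003, -2.783]
ft_force: [0.8, -0.2, -0.4]
finger_gap: 77.3
gripper_force: 0.0
t: 8.6
tcp_pos: [409.1, 158.0, 14.6]
tool_rot: [-3.142, 0.0, -2.783]
ft_force: [-0.4, -1.7, 3.0]
finger_gap: 45.6
gripper_force: 25.0
```

```bash
python3 -m inch '0 0 -2 0 0 0 1; 0 0 -5 0 0 0 1; 0 0 -9 0 0 0 1; 0 0 -12 0 0 0 1; 0 0 -12 0 0 0 1; 0 0 -12 0 0 0 1; 0 0 -12 0 0 0 1; 0 0 -12 0 0 0 1'; python3 go.py 619.3 -41.3 135 3.06
```

```text
t: 9.27
tcp_pos: [408.2, 157.9, 133.0]
tool_rot: [3.141, -0.003, -2.783]
ft_force: [0.2, -1.3, -1.6]
finger_gap: 45.4
gripper_force: 25.0
t 9.27 tcp [408.2 157.9 133. ] rot [ 3.141e+00 -3.000e-03 -2.783e+00] j [ 0.29  0.13  1.91  0.    1.11 -1.64] F [ 0.2 -1.3 -1.6] gap 45.4
[-12.78 -26.05  -0.25] [-0.    -0.003  0.44 ]
```

```bash
python3 -m inch '-1.6 -3.3 0 0 0 0.06 1; -3.2 -6.5 0 0 0 0.12 1; -4.8 -9.8 0 0 0 0.18 1; -6.4 -13 0 0 0 0.24 1; -8 -16.3 0 0 0 0.3 1; -9.6 -19.6 0 0 0 0.36 1; -11.2 -22.8 0 0 0 0.42 1; -12.8 -26.1 0 0 0 0.44 1';python3 -m inch '0 0 1 0 0 0 1; 0 0 2 0 0 0 1; 0 0 3 0 0 0 1; 0 0 4 0 0 0 1; 0 0 4.8 0 0 0 1; 0 0 4.8 0 0 0 1; 0 0 4.8 0 0 0 1; 0 0 4.8 0 0 0 1'; python3 go.py 619.3 -41.3 72 3.06; python3 - <<'E'
from h import *
save(grab_frame("top"),"pics/e1.png",240,160,120,90,6)
save(grab_frame("scene"),"pics/e2.png",210,170,120,90,6)
E
cd pics; python3 -c "
import cv2,numpy as np
cv2.imwrite('e12.png',cv2.resize(np.vstack([cv2.imread('e1.png'),cv2.imread('e2.png')]),None,fx=.55,fy=.55))"
```

```text
t: 9.93
tcp_pos: [620.8, -42.8, 132.4]
tool_rot: [3.141, -0.003, 3.056]
ft_force: [1.0, -0.2, -2.4]
finger_gap: 45.9
gripper_force: 25.0
t: 10.6
tcp_pos: [620.6, -41.2, 87.1]
tool_rot: [-3.142, 0.001, 3.06]
ft_force: [0.5, -0.3, -2.6]
finger_gap: 46.0
gripper_force: 25.0
t 10.6 tcp [620.6 -41.2  87.1] rot [-3.142e+00  1.000e-03  3.060e+00] j [-0.13  0.57  1.42 -0.    1.15 -1.61] F [ 0.5 -0.3 -2.6] gap 46.0
[ 0.13 -0.02  1.51] [-0.     0.001  0.   ]
```

View pics/e12.png

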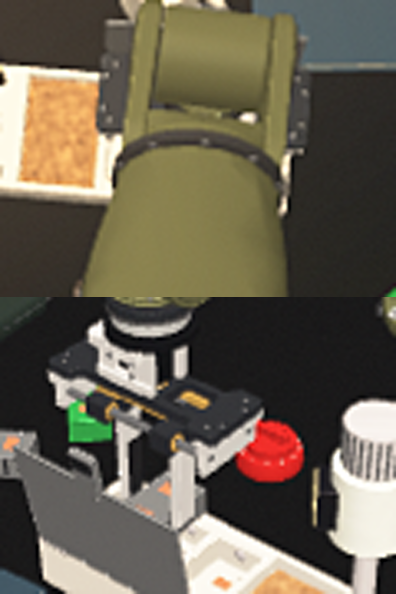

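The pack hangs over the middle bay in the lower view, at (165,480), with the cover behind it. The arm blocks the top view, so I lower in small steps and read the force.

```bash
python3 -m inch '0.13 0 0.5 0 0 0 1; 0.13 0 1 0 0 0 1; 0.13 0 1.5 0 0 0 1; 0.13 0 2 0 0 0 1; 0.13 0 2.2 0 0 0 1; 0.13 0 2.2 0 0 0 1; 0.13 0 2.2 0 0 0 1; 0.13 0 2.2 0 0 0 1'; python3 -m inch '0 0 0.1 0 0 0 1; 0 0 0.2 0 0 0 1; 0 0 0.3 0 0 0 1; 0 0 0.4 0 0 0 1; 0 0 0.5 0 0 0 1; 0 0 0.5 0 0 0 1; 0 0 0.5 0 0 0 1; 0 0 0.5 0 0 0 1'
```

```text
t: 11.37
tcp_pos: [619.2, -41.4, 64.7]
tool_rot: [3.142, 0.0, 3.06]
ft_force: [0.2, 0.5, -2.3]
finger_gap: 45.6
gripper_force: 25.0
t: 12.03
tcp_pos: [619.1, -41.4, 59.5]
tool_rot: [-3.142, 0.0, 3.06]
ft_force: [-0.2, -1.0, -1.7]
finger_gap: 45.8
gripper_force: 25.0
```

It is already 5 mm inside without any resistance. I continue until the fingertips are near the deck.

```bash
python3 -m inch '0 0 0.1 0 0 0 1; 0 0 0.2 0 0 0 1; 0 0 0.3 0 0 0 1; 0 0 0.4 0 0 0 1; 0 0 0.5 0 0 0 1; 0 0 0.6 0 0 0 1; 0 0 0.7 0 0 0 1; 0 0 0.7 0 0 0 1'; python3 -m inch '0 0 0 0 0 0 0.5; 0 0 0 0 0 0 -0.2; 0 0 0 0 0 0 -0.2; 0 0 0 0 0 0 -0.2; 0 0 -1 0 0 0 -0.2; 0 0 -3 0 0 0 -0.2; 0 0 -5 0 0 0 1; 0 0 -6 0 0 0 1'; python3 -m inch '0 0 0 0 0 0 1; 0 0 0 0 0 0 1; 0 0 0 0 0 0 1; 0 0 0 0 0 0 1; 0 0 0 0 0 0 1; 0 0 0 0 0 0 1; 0 0 0 0 0 0 1; 0 0 0 0 0 0 1' 20;  python3 go.py; python3 - <<'E'
from h import *
save(grab_frame("scene"),"pics/e3.png",200,170,130,100,5)
E
```

```text
t: 12.7
tcp_pos: [619.0, -41.4, 52.3]
tool_rot: [3.142, -0.0, 3.06]
ft_force: [0.4, -0.2, -0.9]
finger_gap: 45.5
gripper_force: 25.0
t: 13.37
tcp_pos: [619.9, -41.5, 115.6]
tool_rot: [-3.141, 0.003, 3.06]
ft_force: [0.1, 0.8, 1.1]
finger_gap: 46.4
gripper_force: 0.0
t: 14.03
tcp_pos: [619.0, -41.4, 112.3]
tool_rot: [3.142, -0.0, 3.06]
ft_force: [-0.8, -0.5, 0.5]
finger_gap: 0.6
gripper_force: 0.0
t 14.03 tcp [619.  -41.4 112.3] rot [ 3.142 -0.     3.06 ] j [-0.13  0.54  1.41  0.    1.2  -1.61] F [-0.8 -0.5  0.5] gap 0.6
```

View pics/e3.png

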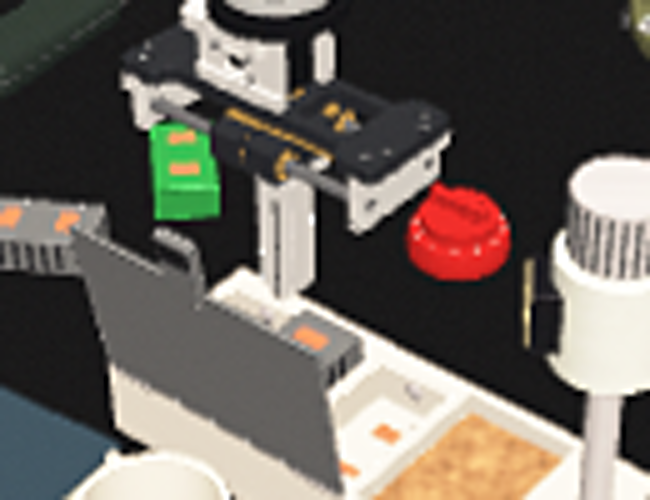

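The pack sits proud in the middle bay at (320,350). I press it down with shut fingers.

```bash
python3 -m inch '0 0 2 0 0 0 1; 0 0 3.5 0 0 0 1; 0 0 4.5 0 0 0 1; 0 0 4.8 0 0 0 1; 0 0 5 0 0 0 1; 0 0 5.2 0 0 0 1; 0 0 5.4 0 0 0 1; 0 0 5.6 0 0 0 1'; python3 -m inch '0 0 0.1 0 0 0 1; 0 0 0.2 0 0 0 1; 0 0 0.3 0 0 0 1; 0 0 0.4 0 0 0 1; 0 0 0.5 0 0 0 1; 0 0 0.55 0 0 0 1; 0 0 0.6 0 0 0 1; 0 0 0.65 0 0 0 1'; python3 -m inch '0 0 0 0 0 0 1; 0 0 0 0 0 0 1; 0 0 0 0 0 0 1; 0 0 0 0 0 0 1; 0 0 0 0 0 0 1; 0 0 0 0 0 0 1; 0 0 0 0 0 0 1; 0 0 0 0 0 0 1'
```

```text
t: 14.75
tcp_pos: [619.4, -41.4, 57.1]
tool_rot: [-3.142, 0.001, 3.06]
ft_force: [-1.1, 0.9, 3.9]
finger_gap: 0.7
gripper_force: 1.5
t: 15.42
tcp_pos: [619.1, -41.4, 50.3]
tool_rot: [-3.142, 0.0, 3.06]
ft_force: [-1.7, 1.0, 11.8]
finger_gap: 0.4
gripper_force: 5.7
t: 16.08
tcp_pos: [619.1, -41.3, 50.3]
tool_rot: [3.142, 0.0, 3.06]
ft_force: [-0.9, 0.8, 6.5]
finger_gap: 0.8
gripper_force: 3.2
```

```bash
python3 -m inch '0 0 0.1 0 0 0 1; 0 0 0.2 0 0 0 1; 0 0 0.2 0 0 0 1; 0 0 0.2 0 0 0 1; 0 0 0.2 0 0 0 1; 0 0 0.2 0 0 0 1; 0 0 0.2 0 0 0 1; 0 0 0.2 0 0 0 1'; python3 -m inch '0 0 -3 0 0 0 1; 0 0 -7 0 0 0 1; 0 0 -11 0 0 0 1; 0 0 -14 0 0 0 1; 0 0 -14 0 0 0 -1; 0 0 -14 0 0 0 -1; 0 0 -14 0 0 0 -1; 0 0 -14 0 0 0 -1'; python3 packs.py | grep -v "yaw [01]\." ; python3 go.py 564 -293 200 2.028
```

```text
t: 16.75
tcp_pos: [619.2, -41.4, 50.1]
tool_rot: [-3.142, 0.001, 3.06]
ft_force: [-9.6, 1.7, 23.3]
finger_gap: 0.5
gripper_force: 12.1
t: 17.42
tcp_pos: [618.3, -41.3, 186.0]
tool_rot: [3.142, -0.003, 3.06]
ft_force: [-0.3, 0.3, 0.0]
finger_gap: 23.9
gripper_force: 0.0
top
 px [377. 221.] ctr [ 563.2 -293.2] yaw 2.025 sep 39.4
 px [461. 222.] ctr [ 561.5 -567.1] yaw 3.017 sep 42.7
 px [197. 290.] ctr [342.2 276.8] yaw 2.734 sep 39.2
scene
 px [163. 177.] ctr [ 482.4 -602.3] yaw 2.482 sep 56.7
 px [207. 213.] ctr [ 567.  -292.4] yaw 2.031 sep 39.2
 px [286. 255.] ctr [593.2  40.6] yaw 2.332 sep 53.0
 px [318. 344.] ctr [807.5 268.6] yaw 3.029 sep 59.9
t 17.52 tcp [618.6 -41.3 186.4] rot [ 3.141e+00 -3.000e-03  3.060e+00] j [-0.13  0.47  1.33 -0.    1.34 -1.61] F [-0.1 -0.1 -0.4] gap 32.0
[  3.39 -25.53  -1.35] [-1.000e-03 -2.000e-03  1.032e+00]
```

The first pack is seated: it stopped at z = 50.1 under 23 N. Now the second.

```bash
python3 -m inch '3.5 -25.5 0 0 0 1.03 -1; 3.5 -25.5 0 0 0 1.03 -1; 3.5 -25.5 0 0 0 1.03 -1; 3.5 -25.5 0 0 0 1.03 -1; 3.5 -25.5 0 0 0 1.03 -1; 3.5 -25.5 0 0 0 1.03 -1; 3.5 -25.5 0 0 0 1.03 -1; 3.5 -25.5 0 0 0 1.03 -1'; python3 -m inch '0 0 0 0 0 0.03 -1; 0 0 4 0 0 0.03 -1; 0 0 8 0 0 0.03 -1; 0 0 10 0 0 0.03 -1; 0 0 10 0 0 0.03 -1; 0 0 10 0 0 0.03 -1; 0 0 10 0 0 0.03 -1; 0 0 10 0 0 0.03 -1'; python3 packs.py | grep "yaw 2.0" ; python3 go.py 565 -292.8 15 2.028
```

```text
t: 18.18
tcp_pos: [561.9, -295.6, 186.7]
tool_rot: [-3.14, -0.001, 2.05]
ft_force: [-0.1, 1.7, 0.1]
finger_gap: 85.0
gripper_force: 0.0
t: 18.85
tcp_pos: [564.2, -293.2, 90.1]
tool_rot: [3.14, 0.003, 2.03]
ft_force: [0.6, 0.0, 0.1]
finger_gap: 94.0
gripper_force: 0.0
 px [207. 213.] ctr [ 567.  -292.4] yaw 2.031 sep 39.2
t 18.95 tcp [ 563.9 -293.    89.6] rot [3.14e+00 2.00e-03 2.03e+00] j [-0.54  0.59  1.38 -0.    1.17 -1.  ] F [-1.6 -0.9  0.2] gap 94.4
[-0.01  0.09  7.46] [0.001 0.002 0.002]
```

```bash
python3 -m inch '0 0.1 3 0 0 0 -1; 0 0.1 6 0 0 0 -1; 0 0.1 7.5 0 0 0 -1; 0 0.1 7.5 0 0 0 -1; 0 0.1 7.5 0 0 0 -1; 0 0.1 7.5 0 0 0 1; 0 0.1 7.5 0 0 0 1; 0 0.1 7.5 0 0 0 1' 25; python3 -m inch '0 0 0 0 0 0 1; 0 0 0 0 0 0 1; 0 0 0 0 0 0 1; 0 0 0 0 0 0 1; 0 0 0 0 0 0 1; 0 0 0 0 0 0 1; 0 0 0 0 0 0 1; 0 0 0 0 0 0 1'; python3 -m inch '0 0 -2 0 0 0 1; 0 0 -5 0 0 0 1; 0 0 -9 0 0 0 1; 0 0 -12 0 0 0 1; 0 0 -12 0 0 0 1; 0 0 -12 0 0 0 1; 0 0 -12 0 0 0 1; 0 0 -12 0 0 0 1'; python3 go.py 614.6 -99.2 135 3.06
```

```text
t: 19.62
tcp_pos: [564.9, -292.6, 14.5]
tool_rot: [3.14, 0.002, 2.03]
ft_force: [0.1, 0.1, -0.1]
finger_gap: 77.5
gripper_force: 0.0
t: 20.28
tcp_pos: [564.3, -292.2, 13.0]
tool_rot: [-3.142, 0.0, 2.03]
ft_force: [-0.4, 0.3, 0.7]
finger_gap: 45.6
gripper_force: 24.9
t: 20.95
tcp_pos: [563.6, -291.8, 130.9]
tool_rot: [-3.14, -0.003, 2.03]
ft_force: [-1.1, 0.7, -2.5]
finger_gap: 45.7
gripper_force: 24.9
t 20.95 tcp [ 563.6 -291.8  130.9] rot [-3.14e+00 -3.00e-03  2.03e+00] j [-0.54  0.55  1.34  0.    1.25 -0.99] F [-1.1  0.7 -2.5] gap 45.7
[15.01 13.11 -0.39] [-0.    -0.003 -1.03 ]
```

```bash
python3 -m inch '1.8 1.6 0 0 0 -0.12 1; 3.6 3.2 0 0 0 -0.24 1; 5.4 4.8 0 0 0 -0.36 1; 7.2 6.4 0 0 0 -0.48 1; 9 8 0 0 0 -0.6 1; 10.8 9.6 0 0 0 -0.72 1; 13 11.3 0 0 0 -0.84 1; 15 13.1 0 0 0 -0.96 1';python3 -m inch '0 0 0 0 0 -0.07 1; 0 0 1 0 0 -0.07 1; 0 0 2 0 0 -0.07 1; 0 0 3 0 0 -0.07 1; 0 0 4 0 0 -0.07 1; 0 0 4.8 0 0 -0.07 1; 0 0 4.8 0 0 -0.07 1; 0 0 4.8 0 0 -0.07 1'; python3 go.py 615.3 -99.2 63 3.06
```

```text
t: 21.62
tcp_pos: [614.7, -98.4, 131.3]
tool_rot: [3.141, -0.003, 2.995]
ft_force: [1.2, 0.3, -1.3]
finger_gap: 45.7
gripper_force: 24.9
t: 22.28
tcp_pos: [615.0, -100.0, 84.4]
tool_rot: [3.141, -0.001, 3.059]
ft_force: [-0.1, -0.1, -1.3]
finger_gap: 45.9
gripper_force: 24.9
t 22.28 tcp [ 615.  -100.    84.4] rot [ 3.141e+00 -1.000e-03  3.059e+00] j [-0.22  0.58  1.42  0.    1.15 -1.71] F [-0.1 -0.1 -1.3] gap 45.9
[-0.03  0.08  2.14] [ 0.    -0.001 -0.001]
```

```bash
python3 -m inch '0 0.08 0.5 0 0 0 1; 0 0.08 1 0 0 0 1; 0 0.08 1.5 0 0 0 1; 0 0.08 1.9 0 0 0 1; 0 0.08 2.1 0 0 0 1; 0 0.08 2.1 0 0 0 1; 0 0.08 2.1 0 0 0 1; 0 0.08 2.1 0 0 0 1'; python3 -m inch '0 0 0.1 0 0 0 1; 0 0 0.2 0 0 0 1; 0 0 0.3 0 0 0 1; 0 0 0.4 0 0 0 1; 0 0 0.5 0 0 0 1; 0 0 0.5 0 0 0 1; 0 0 0.5 0 0 0 1; 0 0 0.5 0 0 0 1'
```

```text
t: 22.95
tcp_pos: [615.4, -98.9, 64.2]
tool_rot: [-3.142, 0.0, 3.06]
ft_force: [-0.5, 0.5, -2.3]
finger_gap: 45.9
gripper_force: 24.9
t: 23.62
tcp_pos: [615.2, -99.1, 59.3]
tool_rot: [-3.141, -0.0, 3.06]
ft_force: [-5.7, -0.6, 5.8]
finger_gap: 45.6
gripper_force: 25.0
```

There is slight contact pushing toward -x, so I shift 1.5 mm that way and continue.

```bash
python3 -m inch '0.15 0 0 0 0 0 1; 0.15 0 0 0 0 0 1; 0.15 0 0.1 0 0 0 1; 0.15 0 0.2 0 0 0 1; 0.15 0 0.3 0 0 0 1; 0.15 0 0.3 0 0 0 1; 0.15 0 0.3 0 0 0 1; 0.15 0 0.3 0 0 0 1'
```

```text
t: 24.28
tcp_pos: [613.8, -98.8, 55.9]
tool_rot: [3.142, -0.0, 3.06]
ft_force: [0.9, 0.0, -1.5]
finger_gap: 45.6
gripper_force: 25.0
```

The resistance is gone. I finish the insertion, release, rise and shut the fingers.

```bash
python3 -m inch '0 0 0.1 0 0 0 1; 0 0 0.2 0 0 0 1; 0 0 0.3 0 0 0 1; 0 0 0.35 0 0 0 1; 0 0 0.35 0 0 0 1; 0 0 0.35 0 0 0 1; 0 0 0.35 0 0 0 1; 0 0 0.35 0 0 0 1'; python3 -m inch '0 0 0 0 0 0 0.5; 0 0 0 0 0 0 -0.2; 0 0 0 0 0 0 -0.2; 0 0 0 0 0 0 -0.2; 0 0 -1 0 0 0 -0.2; 0 0 -3 0 0 0 -0.2; 0 0 -5 0 0 0 1; 0 0 -6 0 0 0 1'; python3 -m inch '0 0 0 0 0 0 1; 0 0 0 0 0 0 1; 0 0 0 0 0 0 1; 0 0 0 0 0 0 1; 0 0 0 0 0 0 1; 0 0 0 0 0 0 1; 0 0 0 0 0 0 1; 0 0 0 0 0 0 1' 20;  python3 go.py; python3 - <<'E'
from h import *
save(grab_frame("scene"),"pics/e4.png",200,170,130,100,5)
E
```

```text
t: 24.95
tcp_pos: [613.8, -98.8, 52.5]
tool_rot: [-3.142, -0.0, 3.06]
ft_force: [-2.1, 0.2, 1.4]
finger_gap: 45.9
gripper_force: 25.0
t: 25.62
tcp_pos: [614.7, -99.0, 115.6]
tool_rot: [-3.141, 0.003, 3.06]
ft_force: [0.4, 0.3, 1.0]
finger_gap: 46.2
gripper_force: 0.0
t: 26.28
tcp_pos: [613.7, -98.8, 112.2]
tool_rot: [3.142, -0.0, 3.06]
ft_force: [-0.3, 0.0, -0.0]
finger_gap: 0.6
gripper_force: 0.0
t 26.28 tcp [613.7 -98.8 112.2] rot [ 3.142 -0.     3.06 ] j [-0.22  0.54  1.4  -0.    1.2  -1.71] F [-0.3  0.  -0. ] gap 0.6
```

View pics/e4.png

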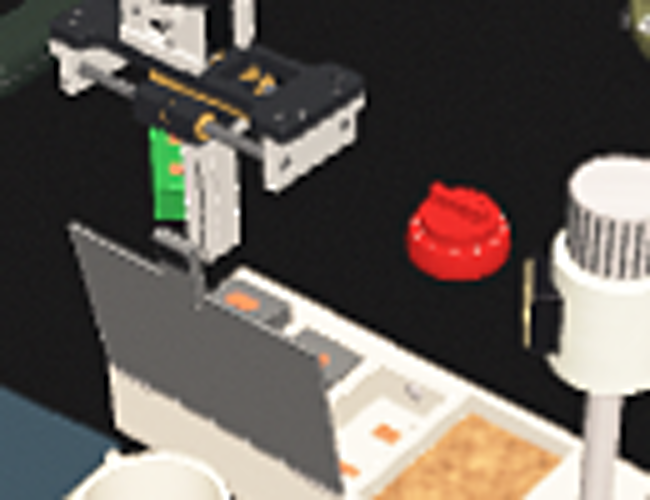

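The first pack is flush at (325,355), and the second is proud at (250,300). I press it.

```bash
python3 -m inch '0 0 2 0 0 0 1; 0 0 3.5 0 0 0 1; 0 0 4.5 0 0 0 1; 0 0 4.8 0 0 0 1; 0 0 5 0 0 0 1; 0 0 5.2 0 0 0 1; 0 0 5.4 0 0 0 1; 0 0 5.6 0 0 0 1'; python3 -m inch '0 0 0.1 0 0 0 1; 0 0 0.2 0 0 0 1; 0 0 0.3 0 0 0 1; 0 0 0.4 0 0 0 1; 0 0 0.5 0 0 0 1; 0 0 0.6 0 0 0 1; 0 0 0.7 0 0 0 1; 0 0 0.75 0 0 0 1'; python3 -m inch '0 0 0.1 0 0 0 1; 0 0 0.1 0 0 0 1; 0 0 0.1 0 0 0 1; 0 0 0.1 0 0 0 1; 0 0 0.1 0 0 0 1; 0 0 0.1 0 0 0 1; 0 0 0.1 0 0 0 1; 0 0 0.1 0 0 0 1'
```

```text
t: 27.0
tcp_pos: [613.9, -98.8, 58.1]
tool_rot: [3.142, 0.0, 3.06]
ft_force: [-7.5, 2.3, 12.5]
finger_gap: 0.3
gripper_force: 6.4
t: 27.67
tcp_pos: [615.6, -99.1, 51.0]
tool_rot: [-3.141, 0.005, 3.06]
ft_force: [3.4, -0.4, 6.1]
finger_gap: 0.5
gripper_force: 2.7
t: 28.33
tcp_pos: [615.9, -99.1, 50.3]
tool_rot: [-3.141, 0.006, 3.06]
ft_force: [4.4, -0.1, 6.0]
finger_gap: 0.5
gripper_force: 2.9
```

```bash
python3 -m inch '0 0 0.1 0 0 0 1; 0 0 0.2 0 0 0 1; 0 0 0.2 0 0 0 1; 0 0 0.2 0 0 0 1; 0 0 0.2 0 0 0 1; 0 0 0.2 0 0 0 1; 0 0 0.2 0 0 0 1; 0 0 0.2 0 0 0 1'; python3 -m inch '0 0 -3 0 0 0 1; 0 0 -7 0 0 0 1; 0 0 -11 0 0 0 1; 0 0 -15 0 0 0 1; 0 0 -19 0 0 0 1; 0 0 -20 0 0 0 1; 0 0 -20 0 0 0 -0.1; 0 0 -20 0 0 0 -0.1'; python3 go.py 709.5 -47.8 260 3.06; python3 packs.py|grep "6[0-9][0-9]\."
```

```text
t: 29.0
tcp_pos: [616.0, -99.1, 50.1]
tool_rot: [-3.141, 0.007, 3.06]
ft_force: [-4.7, 2.6, 23.6]
finger_gap: 0.7
gripper_force: 11.8
t: 29.67
tcp_pos: [613.8, -98.8, 245.9]
tool_rot: [-3.141, 0.001, 3.06]
ft_force: [0.3, 0.3, -1.7]
finger_gap: 10.3
gripper_force: 0.0
t 29.67 tcp [613.8 -98.8 245.9] rot [-3.141e+00  1.000e-03  3.060e+00] j [-0.22  0.44  1.24  0.    1.46 -1.71] F [ 0.3  0.3 -1.7] gap 10.3
[-9.12  5.86 -1.4 ] [-0.     0.001 -0.   ]
 px [275. 191.] ctr [659.7  35.4] yaw 0.832 sep 54.5
 px [290. 197.] ctr [642.3 -13.2] yaw 1.606 sep 57.0
 px [281. 203.] ctr [621.5  16.8] yaw 3.066 sep 39.8
 px [163. 177.] ctr [ 482.2 -600.7] yaw 2.532 sep 55.8
```

Both packs are seated. To shut the cover I regrip the tab from above at the release pose.

```bash
python3 -m inch '-4 2.6 -1.4 0 0 0 -0.1; -7 4.5 -1.4 0 0 0 -0.1; -9.1 5.9 -1.4 0 0 0 -0.1; -9.1 5.9 -1.4 0 0 0 -0.1; -9.1 5.9 -1.4 0 0 0 -0.1; -9.1 5.9 -1.4 0 0 0 -0.1; -9.1 5.9 -1.4 0 0 0 -0.1; -9.1 5.9 -1.4 0 0 0 -0.1'; python3 -m inch '0 0 2 0 0 0 -0.1; 0 0 4 0 0 0 -0.1; 0 0 6 0 0 0 -0.1; 0 0 8 0 0 0 -0.1; 0 0 8.9 0 0 0 -0.1; 0 0 8.9 0 0 0 -0.1; 0 0 8.9 0 0 0 -0.1; 0 0 8.9 0 0 0 -0.1'; python3 go.py 709.4 -48 171 3.06;python3 - <<'E'
from h import *
save(grab_frame("scene"),"pics/e5.png",180,150,130,100,5)
E
```

```text
t: 30.43
tcp_pos: [708.7, -48.2, 260.5]
tool_rot: [-3.142, 0.0, 3.059]
ft_force: [-0.3, -0.8, 0.6]
finger_gap: 51.9
gripper_force: 0.0
t: 31.1
tcp_pos: [709.8, -47.6, 172.9]
tool_rot: [-3.142, 0.002, 3.06]
ft_force: [-0.5, -0.0, 0.7]
finger_gap: 51.7
gripper_force: 0.0
t 31.1 tcp [709.8 -47.6 172.9] rot [-3.142e+00  2.000e-03  3.060e+00] j [-0.12  0.7   1.01  0.    1.43 -1.61] F [-0.5 -0.   0.7] gap 51.7
[ 0.03 -0.04  0.19] [-0.     0.002 -0.   ]
```

View pics/e5.png

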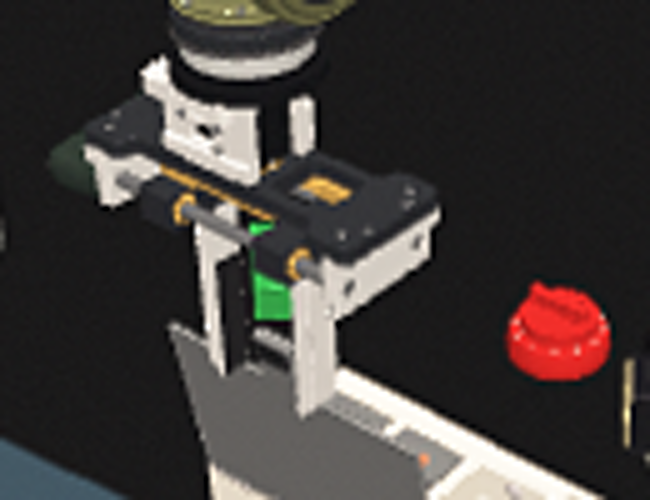

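The fingers straddle the tab at (270,350). I grip it and run the arc in reverse.

```bash
python3 -m inch '0 0 0.1 0 0 0 1; 0 0 0.1 0 0 0 1; 0 0 0.1 0 0 0 1; 0 0 0.1 0 0 0 1; 0 0 0.1 0 0 0 1; 0 0 0.1 0 0 0 1; 0 0 0.1 0 0 0 1; 0 0 0.1 0 0 0 1' 12; python3 -m inch '1.75 0 -0.26 0 0 0 1; 3.53 0 -0.29 0 0 0 1; 5.29 0 -0.11 0 0 0 1; 7.02 0 0.3 0 0 0 1; 8.68 0 0.92 0 0 0 1; 10.26 0 1.73 0 0 0 1; 11.72 0 2.74 0 0 0 1; 13.04 0 3.93 0 0 0 1'; python3 -m inch '1.16 0 1.34 0 0 0 1; 2.15 0 2.81 0 0 0 1; 2.95 0 4.4 0 0 0 1; 3.54 0 6.07 0 0 0 1; 3.92 0 7.8 0 0 0 1; 4.08 0 9.4 0 0 0 1; 4.08 0 9.5 0 0 0 1; 4.08 0 9.5 0 0 0 1'; python3 go.py 538.2 -34.2 36.2 3.06
```

```text
t: 31.82
tcp_pos: [709.3, -47.9, 170.2]
tool_rot: [-3.141, 0.0, 3.059]
ft_force: [-0.1, -5.3, 1.3]
finger_gap: 25.8
gripper_force: 12.0
t: 32.48
tcp_pos: [578.9, -37.4, 131.4]
tool_rot: [-3.14, 0.002, 3.06]
ft_force: [0.9, -7.9, 1.1]
finger_gap: 25.6
gripper_force: 12.0
t: 33.15
tcp_pos: [537.7, -34.1, 34.6]
tool_rot: [-3.141, -0.003, 3.06]
ft_force: [-4.5, -9.0, -1.7]
finger_gap: 25.8
gripper_force: 12.0
t 33.15 tcp [537.7 -34.1  34.6] rot [-3.141e+00 -3.000e-03  3.060e+00] j [-0.13  0.48  1.7  -0.    0.96 -1.62] F [-4.5 -9.  -1.7] gap 25.8
[-0.05 -0.01 -0.16] [-0.001 -0.003 -0.   ]
```

```bash
python3 -m inch '0 0 0.1 0 0 0 1; 0 0 0.2 0 0 0 1; 0 0 0.3 0 0 0 1; 0 0 0.4 0 0 0 1; 0 0 0.4 0 0 0 1; 0 0 0.4 0 0 0 1; 0 0 0.4 0 0 0 1; 0 0 0.4 0 0 0 1'
```

```text
t: 33.82
tcp_pos: [538.5, -34.1, 32.6]
tool_rot: [-3.141, -0.0, 3.06]
ft_force: [-8.0, -9.5, 12.6]
finger_gap: 25.4
gripper_force: 12.0
```

The stop pushes back with 12.6 N, so the cover is shut. I release, rise, and measure the head.

```bash
python3 -m inch '0 0 0 0 0 0 0.3; 0 0 0 0 0 0 -0.1; 0 0 0 0 0 0 -0.1; 0 0 0 0 0 0 -0.1; 0 0 -3 0 0 0 -0.1; 0 0 -7 0 0 0 -0.1; 0 0 -11 0 0 0 -0.1; 0 0 -11 0 0 0 -0.1';  python3 -m inch '4 0 -4 0 0 0 -1; 8 0 -8 0 0 0 -1; 12 0 -12 0 0 0 -1; 14 4 -16 0 0 0 -1; 14 8 -20 0 0 0 -1; 14 12 -20 0 0 0 -1; 14 12 -20 0 0 0 -1; 14 12 -20 0 0 0 -1'; python3 go.py; python3 - <<'E'
from h import *
a=grab_frame("top"); b=grab_frame("scene")
cv2.imwrite("pics/last_top.png",a["img"][:,:,::-1])
A=cv2.resize(a["img"][150:240,205:335,::-1],None,fx=6,fy=6,interpolation=2)[:280]
B=cv2.resize(b["img"][190:280,280:410,::-1],None,fx=6,fy=6,interpolation=2)[:310]
A=cv2.resize(a["img"][150:230,205:335,::-1],(650,300),interpolation=2) if 0 else cv2.resize(a["img"][155:215,205:335,::-1],(650,300),interpolation=2)
B=cv2.resize(b["img"][195:255,265:395,::-1],(650,300),interpolation=2)
cv2.imwrite("pics/f1.png",np.vstack([A,B]))
E
```

```text
t: 34.48
tcp_pos: [541.6, -33.5, 149.0]
tool_rot: [-3.141, 0.011, 3.06]
ft_force: [0.8, -0.9, 0.8]
finger_gap: 51.7
gripper_force: 0.0
t: 35.15
tcp_pos: [408.6, 101.0, 345.0]
tool_rot: [3.14, 0.005, 3.062]
ft_force: [0.3, -1.2, 0.2]
finger_gap: 93.8
gripper_force: 0.0
t 35.15 tcp [408.6 101.  345. ] rot [3.14  0.005 3.062] j [ 0.15 -0.07  1.62  0.    1.59 -1.34] F [ 0.3 -1.2  0.2] gap 93.8
```

View pics/f1.png

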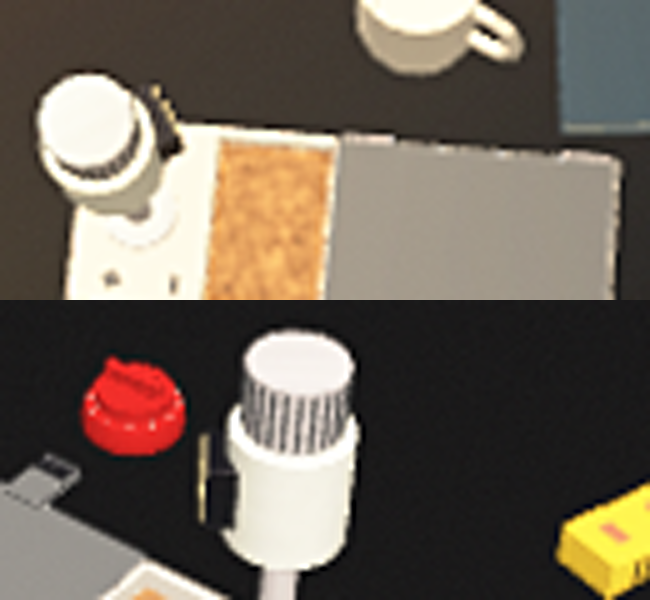

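The cover is shut, lying flat. The snout's window edge runs in the top crop from (155,88) to (182,140). In the lower crop it is nearly edge-on at x≈206, y 432–524.

```bash
python3 - <<'E'
from h import *
f=grab_frame("top"); g=grab_frame("scene")
T=lambda x,y:(x/5+205-.4,y/5+155-.4)
S=lambda x,y:(x/5+265-.4,y/5-60+195-.4)
np.set_printoptions(precision=1,suppress=True)
P=plane(f,[T(155,86),T(184,140)],227); d=P[1]-P[0]; print(P,"normal yaw",np.arctan2(-d[0],d[1])%(2*np.pi)-2*np.pi, )
print("mid top edge",tri(f,T(169,113),g,S(206,433)))
print("cap top",tri(f,T(86,120),g,S(299,362)))
# plate centre from both cameras by ellipse of rim (z 18)
for n,F,c,r in(("top",f,(160,224),34),("scene",g,(413,305),42)):
    V=F["img"].max(2); m=np.zeros(V.shape,np.uint8); m[c[1]-r:c[1]+r,c[0]-r:c[0]+r]=1
    m=((V>110)&(m>0)).astype(np.uint8)
    k=max(cv2.findContours(m,0,1)[0],key=cv2.contourArea)
    Q=plane(F,k.reshape(-1,2),17)[:,:2].astype(np.float32)
    print(n,cv2.minEnclosingCircle(Q),cv2.fitEllipse(Q))
E
```

```text
[[669.6 141.8 227. ]
 [638.7 124.9 227. ]] normal yaw -4.211149414782183
mid top edge (array([653.2, 132.9, 230.8]), np.float64(0.5355157530646638))
cap top (array([636.7, 171.1, 278.2]), np.float64(0.9812330164478958))
top ((553.708984375, 413.13812255859375), 91.12476348876953) ((553.5574951171875, 412.88427734375), (178.54696655273438, 179.29617309570312), 96.15586853027344)
scene ((555.9058837890625, 411.4913024902344), 90.94837951660156) ((555.7112426757812, 411.1242980957031), (177.27847290039062, 178.25448608398438), 57.72354507446289)
```

```bash
python3 go.py 637.5 170.4 345 3.5
```

```text
t 35.35 tcp [409.   97.1 340.5] rot [-3.141e+00 -1.000e-03  3.060e+00] j [ 0.15 -0.07  1.62 -0.    1.59 -1.34] F [ 0.   0.3 -0.2] gap 94.1
[-22.18   9.16  -0.49] [-0.    -0.002 -0.44 ]
```

```bash
python3 -m inch '-3 1.2 -0.5 0 0 -0.06 -1; -6 2.5 -0.5 0 0 -0.12 -1; -9 3.7 -0.5 0 0 -0.18 -1; -12 5 -0.5 0 0 -0.24 -1; -15 6.2 -0.5 0 0 -0.32 -1; -18 7.4 -0.5 0 0 -0.44 -1; -21 8.7 -0.5 0 0 -0.44 -1; -22.2 9.16 -0.5 0 0 -0.44 -1'; python3 -m inch '0 0 0 0 0 0 -1; 0 0 0 0 0 0 -1; 0 0 2 0 0 0 -1; 0 0 4 0 0 0 -1; 0 0 4 0 0 0 -1; 0 0 4 0 0 0 -1; 0 0 4 0 0 0 -1; 0 0 4 0 0 0 -1'; python3 go.py 637.5 170.4 249 3.5
```

```text
t: 36.02
tcp_pos: [640.5, 169.5, 342.8]
tool_rot: [3.141, -0.005, -2.784]
ft_force: [0.5, -0.5, 0.2]
finger_gap: 94.1
gripper_force: 0.0
t: 36.68
tcp_pos: [637.8, 170.5, 308.5]
tool_rot: [-3.141, 0.002, -2.784]
ft_force: [-0.2, -0.3, -0.4]
finger_gap: 93.8
gripper_force: 0.0
t 36.68 tcp [637.8 170.5 308.5] rot [-3.141e+00  2.000e-03 -2.784e+00] j [ 0.21  0.52  0.99 -0.    1.64 -1.72] F [-0.2 -0.3 -0.4] gap 93.8
[0.04 0.01 5.95] [-0.     0.002 -0.   ]
```

```bash
python3 -m inch '0 0 2 0 0 0 -1; 0 0 4 0 0 0 -1; 0 0 5.8 0 0 0 -1; 0 0 5.8 0 0 0 -1; 0 0 5.8 0 0 0 -1; 0 0 5.8 0 0 0 -0.2; 0 0 5.8 0 0 0 1; 0 0 5.8 0 0 0 1' 25; python3 -m inch '0 0 0 0 0 0 1; 0 0 0 0 0 0 1; 0 0 0 0 0 0 1; 0 0 0 0 0 0 1; 0 0 0 0 0 0 1; 0 0 0 0 0 0 1; 0 0 0 0 0 0 1; 0 0 0 0 0 0 1'
```

```text
t: 37.35
tcp_pos: [638.0, 170.8, 250.1]
tool_rot: [-3.141, 0.002, -2.783]
ft_force: [-0.4, -0.4, 0.2]
finger_gap: 77.7
gripper_force: 0.0
t: 38.02
tcp_pos: [637.7, 170.8, 248.7]
tool_rot: [3.142, 0.0, -2.783]
ft_force: [-0.7, 0.5, 0.7]
finger_gap: 49.8
gripper_force: 25.0
```

Good grip: gap 49.8 mm, no side force. I turn clockwise about 0.8 rad per call, sinking as the thread does.

```bash
python3 -m inch '0 0 0.01 0 0 0.1 1; 0 0 0.02 0 0 0.2 1; 0 0 0.03 0 0 0.3 1; 0 0 0.04 0 0 0.4 1; 0 0 0.05 0 0 0.5 1; 0 0 0.06 0 0 0.6 1; 0 0 0.07 0 0 0.7 1; 0 0 0.08 0 0 0.8 1'; python3 -m inch '0 0 0.01 0 0 0.1 1; 0 0 0.02 0 0 0.2 1; 0 0 0.03 0 0 0.3 1; 0 0 0.04 0 0 0.4 1; 0 0 0.05 0 0 0.5 1; 0 0 0.06 0 0 0.6 1; 0 0 0.07 0 0 0.7 1; 0 0 0.08 0 0 0.8 1'; python3 go.py
```

```text
t: 38.68
tcp_pos: [637.7, 170.2, 248.0]
tool_rot: [-3.141, 0.0, 2.695]
ft_force: [-1.3, -3.0, 1.7]
finger_gap: 49.7
gripper_force: 25.0
t: 39.35
tcp_pos: [637.2, 170.0, 247.1]
tool_rot: [-3.14, 0.001, 1.894]
ft_force: [-4.6, -4.2, 2.7]
finger_gap: 49.8
gripper_force: 25.0
t 39.35 tcp [637.2 170.  247.1] rot [-3.140e+00  1.000e-03  1.894e+00] j [ 0.21  0.53  1.1  -0.    1.51 -0.12] F [-4.6 -4.2  2.7] gap 49.8
```

```bash
python3 -m inch '0 0 0.01 0 0 0.1 1; 0 0 0.02 0 0 0.2 1; 0 0 0.03 0 0 0.3 1; 0 0 0.04 0 0 0.4 1; 0 0 0.05 0 0 0.5 1; 0 0 0.06 0 0 0.6 1; 0 0 0.07 0 0 0.7 1; 0 0 0.08 0 0 0.8 1'; python3 -m inch '0 0 0.01 0 0 0.1 1; 0 0 0.02 0 0 0.2 1; 0 0 0.03 0 0 0.3 1; 0 0 0.04 0 0 0.4 1; 0 0 0.05 0 0 0.5 1; 0 0 0.06 0 0 0.6 1; 0 0 0.07 0 0 0.7 1; 0 0 0.08 0 0 0.8 1'; python3 go.py; python3 - <<'E'
from h import *
a=grab_frame("top"); b=grab_frame("scene")
A=cv2.resize(a["img"][155:215,185:315,::-1],(650,300),interpolation=2)
B=cv2.resize(b["img"][205:265,275:405,::-1],(650,300),interpolation=2)
cv2.imwrite("pics/f2.png",np.vstack([A,B]))
E
```

```text
t: 40.02
tcp_pos: [637.0, 170.3, 246.4]
tool_rot: [-3.14, 0.002, 1.095]
ft_force: [-7.1, -3.5, 3.2]
finger_gap: 49.9
gripper_force: 25.0
t: 40.68
tcp_pos: [636.9, 170.5, 245.6]
tool_rot: [-3.142, 0.002, 0.295]
ft_force: [-7.9, -1.9, 3.9]
finger_gap: 49.3
gripper_force: 25.0
t 40.68 tcp [636.9 170.5 245.6] rot [-3.142e+00  2.000e-03  2.950e-01] j [ 0.21  0.53  1.11 -0.    1.51  1.48] F [-7.9 -1.9  3.9] gap 49.3
```

View pics/f2.png

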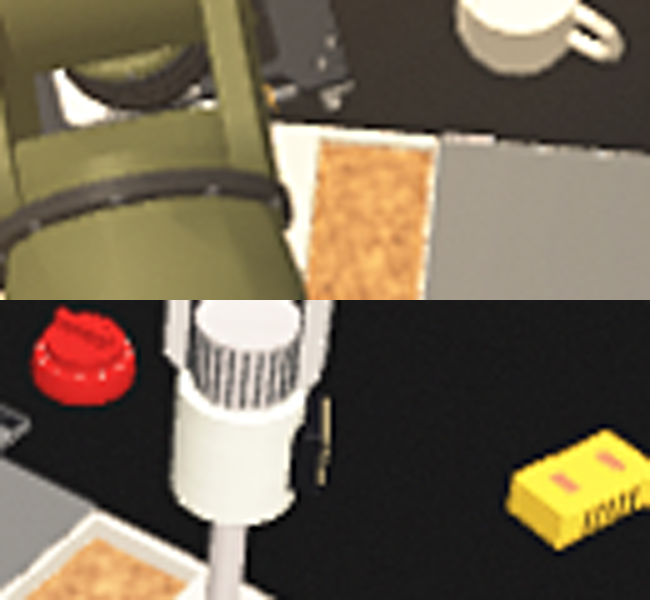

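After 3.2 rad the window faces right, edge-on at (323,440). I let go, withdraw upward and back, and measure.

```bash
python3 -m inch '0 0 0 0 0 0 0.3; 0 0 0 0 0 0 -0.5; 0 0 0 0 0 0 -1; 0 0 0 0 0 0 -1; 0 0 0 0 0 0 -1; 0 0 -3 0 0 0 -1; 0 0 -6 0 0 0 -1; 0 0 -10 0 0 0 -1'; python3 -m inch '-4 0 0 0 0 0 -1; -8 0 0 0 0 0 -1; -12 0 0 0 0 0 -1; -16 0 0 0 0 0 -1; -20 0 0 0 0 0 -1; -23 0 0 0 0 0 -1; -23 0 0 0 0 0 -1; -23 0 0 0 0 0 -1';python3 go.py; python3 - <<'E'
from h import *
a=grab_frame("top"); b=grab_frame("scene")
A=cv2.resize(a["img"][160:200,200:260,::-1],(600,400)[:2],interpolation=2)[:300]
A=cv2.resize(a["img"][165:205,195:275,::-1],(600,300),interpolation=2)
B=cv2.resize(b["img"][210:250,290:370,::-1],(600,300),interpolation=2)
cv2.imwrite("pics/f3.png",np.vstack([A,B]))
E
```

```text
t: 41.45
tcp_pos: [637.2, 170.6, 344.8]
tool_rot: [-3.141, 0.004, 0.3]
ft_force: [-0.7, 1.6, -0.3]
finger_gap: 92.1
gripper_force: 0.0
t: 42.12
tcp_pos: [417.4, 102.7, 346.5]
tool_rot: [3.141, -0.003, 0.3]
ft_force: [0.7, 0.6, -0.8]
finger_gap: 93.8
gripper_force: 0.0
t 42.12 tcp [417.4 102.7 346.5] rot [ 3.141e+00 -3.000e-03  3.000e-01] j [ 0.16 -0.05  1.59 -0.    1.6   1.43] F [ 0.7  0.6 -0.8] gap 93.8
```

View pics/f3.png

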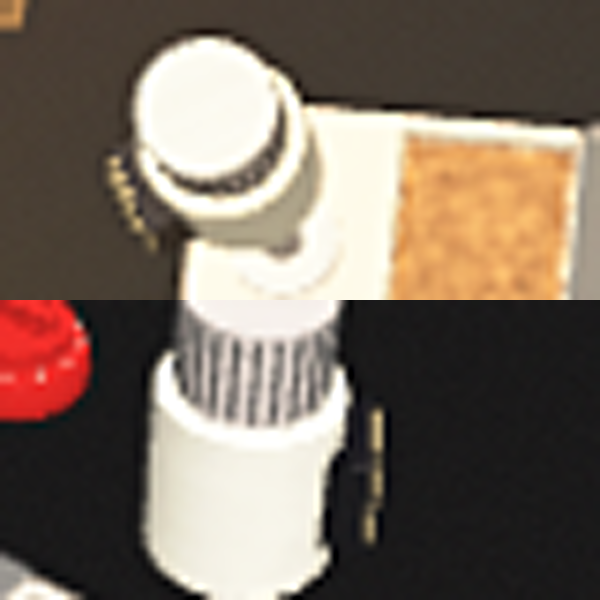

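The window's edge runs in the top crop from (110,157) to (154,247). In the lower crop it is a thin line from (377,410) to (371,542), so it is edge-on to the scene camera.

```bash
python3 - <<'E'
from h import *
f=grab_frame("top"); g=grab_frame("scene")
T=lambda x,y:(x/7.5+195-.4,y/7.5+165-.4)
S=lambda x,y:(x/7.5+290-.4,(y-300)/7.5+210-.4)
np.set_printoptions(precision=2,suppress=True)
P=plane(f,[T(110,157),T(154,247)],226); d=P[1]-P[0]; print(P,"normal",np.arctan2(-d[0],d[1])%np.pi, np.hypot(*d[:2]))
m,e=tri(f,T(132,202),g,S(377,412)); c=np.array([637.3,170.4])
v=m[:2]-c; print("mid",m,e,"radial yaw",np.arctan2(v[1],v[0]),np.hypot(*v))
h=f["img"]; 
for n,F in(("top",f),("scene",g)):
    q=cv2.cvtColor(F["img"],cv2.COLOR_RGB2HSV)
    m2=(q[...,0]>12)&(q[...,0]<32)&(q[...,1]>50)&(q[...,2]>90)
    x0,y0,x1,y1=(205,180,220,202) if n=="top" else (334,220,345,245)
    w=np.argwhere(m2[y0:y1,x0:x1])[:,::-1]+[x0,y0]; print(n,w.tolist())
    if n=="top":
        W=plane(F,w,226)[:,:2]; u=np.linalg.svd(W-W.mean(0))[2][0]; print("fit normal",np.arctan2(-u[0],u[1])%np.pi,W.mean(0),"radial",np.arctan2(*(W.mean(0)-c)[::-1]))
E
```

```text
[[630.18 213.91 226.  ]
 [596.29 196.39 226.  ]] normal 2.0479307532060984 38.14655009880968
mid [613.22 204.96 226.1 ] 0.31213088610225387 radial yaw 2.1792197885648847 42.12059540775008
top [[212, 180], [212, 184], [213, 184], [213, 185], [209, 186], [210, 186], [213, 186], [209, 187], [210, 187], [213, 187], [216, 187], [209, 188], [210, 188], [211, 188], [213, 188], [214, 188], [217, 188], [218, 188], [209, 189], [210, 189], [211, 189], [214, 189], [215, 189], [218, 189], [210, 190], [211, 190], [212, 190], [215, 190], [219, 190], [210, 191], [211, 191], [212, 191], [216, 191], [211, 192], [212, 192], [217, 192], [218, 192], [211, 193], [212, 193], [218, 193], [219, 193], [212, 194], [213, 194], [212, 195], [213, 195], [214, 195], [214, 196], [215, 196], [214, 197], [215, 197], [219, 197], [215, 198], [219, 198], [219, 199], [219, 200], [219, 201]]
fit normal 2.0715584073441713 [614.79 201.15] radial 2.202760862783107
scene [[339, 225], [340, 225], [339, 226], [340, 226], [339, 227], [340, 227], [339, 228], [340, 228], [339, 229], [340, 229], [340, 230], [340, 231], [340, 232], [340, 233], [340, 234], [340, 235], [339, 237], [339, 238], [339, 239], [339, 240], [339, 241]]
```

The estimates combine to a window yaw of about 2.04. Since I averaged from opposite sides, the axis bias cancels. The wanted yaw is about 1.895, so it needs about 0.15 rad more clockwise.

```bash
python3 -m inch '4 0 0 0 0 0 -1; 8 0 0 0 0 0 -1; 12 0 0 0 0 0 -1; 16 0 0 0 0 0 -1; 20 0 0 0 0 0 -1; 23 0 0 0 0 0 -1; 23 0 0 0 0 0 -1; 23 0 0 0 0 0 -1'; python3 -m inch '0 0 0 0 0 0 -1; 0 0 2 0 0 0 -1; 0 0 4 0 0 0 -1; 0 0 6 0 0 0 -1; 0 0 8 0 0 0 -1; 0 0 8 0 0 0 -1; 0 0 8 0 0 0 -1; 0 0 8 0 0 0 -1'; python3 go.py 637.3 170.4 246 0.3
```

```text
t: 42.98
tcp_pos: [639.0, 171.2, 341.9]
tool_rot: [-3.141, 0.005, 0.3]
ft_force: [-0.3, -0.5, -0.4]
finger_gap: 94.0
gripper_force: 0.0
t: 43.65
tcp_pos: [637.8, 170.8, 267.9]
tool_rot: [3.141, -0.003, 0.3]
ft_force: [-0.2, -0.1, 0.5]
finger_gap: 93.9
gripper_force: 0.0
t 43.65 tcp [637.8 170.8 267.9] rot [ 3.141e+00 -3.000e-03  3.000e-01] j [0.21 0.52 1.07 0.   1.55 1.48] F [-0.2 -0.1  0.5] gap 93.9
[-0.06  0.02  2.19] [ 0.    -0.003 -0.   ]
```

```bash
python3 -m inch '0 0 1 0 0 0 -1; 0 0 2 0 0 0 -1; 0 0 2 0 0 0 -1; 0 0 2 0 0 0 -0.2; 0 0 2 0 0 0 1; 0 0 2 0 0 0 1; 0 0 2 0 0 0 1; 0 0 2 0 0 0 1' 25; python3 -m inch '0 0 0 0 0 0 1; 0 0 0 0 0 0 1; 0 0 0 0 0 0 1; 0 0 0 0 0 0 1; 0 0 0 0 0 0 1; 0 0 0 0 0 0 1; 0 0 0 0 0 0 1; 0 0 0 0 0 0 1';  python3 -m inch '0 0 0 0 0 0.05 1; 0 0 0.01 0 0 0.1 1; 0 0 0.015 0 0 0.15 1; 0 0 0.015 0 0 0.15 1; 0 0 0.015 0 0 0.15 1; 0 0 0.015 0 0 0.15 1; 0 0 0.015 0 0 0.15 1; 0 0 0.015 0 0 0.15 1'; python3 go.py;  python3 -m inch '0 0 0 0 0 0 0.3; 0 0 0 0 0 0 -0.5; 0 0 0 0 0 0 -1; 0 0 0 0 0 0 -1; 0 0 0 0 0 0 -1; 0 0 -3 0 0 0 -1; 0 0 -6 0 0 0 -1; 0 0 -10 0 0 0 -1'; python3 -m inch '-4 0 0 0 0 0 -1; -8 0 0 0 0 0 -1; -12 0 0 0 0 0 -1; -16 0 0 0 0 0 -1; -20 0 0 0 0 0 -1; -23 0 0 0 0 0 -1; -23 0 0 0 0 0 -1; -23 0 0 0 0 0 -1'; python3 - <<'E'
from h import *
a=grab_frame("top"); b=grab_frame("scene")
cv2.imwrite("pics/end_top.png",a["img"][:,:,::-1])
A=cv2.resize(a["img"][165:205,195:275,::-1],(600,300),interpolation=2)
B=cv2.resize(b["img"][210:250,290:370,::-1],(600,300),interpolation=2)
cv2.imwrite("pics/f4.png",np.vstack([A,B]))
E
```

```text
t: 44.32
tcp_pos: [637.8, 170.8, 245.7]
tool_rot: [3.142, -0.0, 0.3]
ft_force: [-0.0, 0.4, 0.1]
finger_gap: 64.0
gripper_force: 0.0
t: 44.98
tcp_pos: [637.7, 170.8, 245.5]
tool_rot: [-3.142, -0.0, 0.3]
ft_force: [0.3, -0.1, 1.1]
finger_gap: 49.6
gripper_force: 25.0
t: 45.65
tcp_pos: [637.7, 170.7, 245.4]
tool_rot: [3.141, -0.0, 0.15]
ft_force: [0.6, -1.4, 2.1]
finger_gap: 49.8
gripper_force: 25.0
t 45.65 tcp [637.7 170.7 245.4] rot [ 3.141 -0.     0.15 ] j [ 0.21  0.53  1.1  -0.    1.5   1.63] F [ 0.6 -1.4  2.1] gap 49.8
t: 46.32
tcp_pos: [637.1, 170.7, 344.6]
tool_rot: [3.141, 0.004, 0.15]
ft_force: [0.3, -0.2, 0.1]
finger_gap: 91.8
gripper_force: 0.0
t: 46.98
tcp_pos: [409.6, 136.4, 346.3]
tool_rot: [-3.141, -0.002, 0.15]
ft_force: [0.9, -1.1, -0.1]
finger_gap: 94.0
gripper_force: 0.0
```

View pics/f4.png

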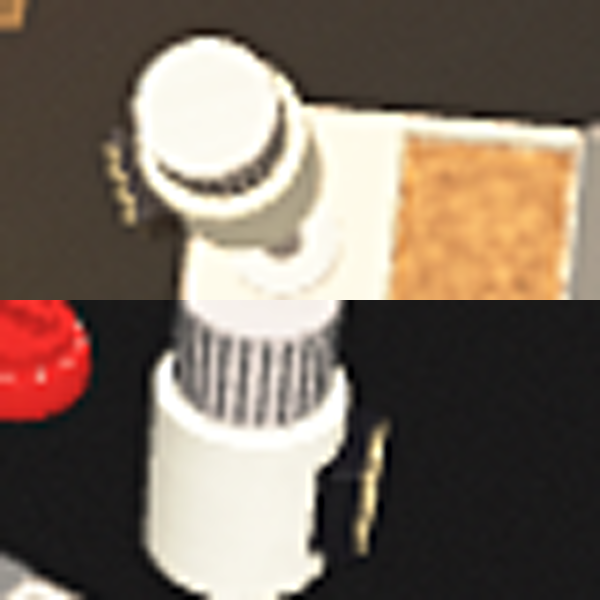

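Now the window edge in the top crop runs from (106,142) to (131,222).

```bash
python3 - <<'E'
from h import *
f=grab_frame("top"); g=grab_frame("scene")
T=lambda x,y:(x/7.5+195-.4,y/7.5+165-.4)
S=lambda x,y:(x/7.5+290-.4,(y-300)/7.5+210-.4)
np.set_printoptions(precision=2,suppress=True)
P=plane(f,[T(106,142),T(131,222)],226); d=P[1]-P[0]; print(P,"normal",np.arctan2(-d[0],d[1])%np.pi, np.hypot(*d[:2]))
# opposite corners in the scene: far-top and near-bottom ends of the gold strip
for z in(226,190): print(z,plane(g,[S(384,422),S(362,552)],z))
q=cv2.cvtColor(f["img"],cv2.COLOR_RGB2HSV).astype(int); rgb=f["img"].astype(int)
yel=rgb[...,0]-rgb[...,2]
print(yel[182:198,206:218])
E
```

```text
[[635.87 215.61 226.  ]
 [605.64 205.21 226.  ]] normal 1.9023301951041418 31.965910174334056
226 [[616.67 208.98 226.  ]
 [678.31 231.76 226.  ]]
190 [[572.83 191.56 190.  ]
 [638.4  215.79 190.  ]]
[[21 21 21 20 18 20 19 27  0 10 11 12]
 [21 20 19 16 16 20 21 45  0  9 11 11]
 [21 20 27 46 40 16 18 44 20  9 10 10]
 [19 19 23 54 77 15 16 46 11 24 11  8]
 [21 19 17 37 63 13 15 43  8 30 35  8]
 [21 21 17 45 75 10 14 25 50  3 37 33]
 [21 20 17 35 72 72 14 16 48  0 30 35]
 [21 20 18 15 34 56 13 16 32 42  0 24]
 [21 21 21 18 43 71 13 14 17 36 37  0]
 [20 21 21 17 34 71 74 15 18 16 35 48]
 [20 22 22 19 13 38 66 13 18 17 19 31]
 [21 21 20 21 17 47 76 14 17 18 19 15]
 [21 21 21 20 18 37 60 22 17 18 20 20]
 [20 21 22 22 21 17 18 26 27 20 21 21]
 [21 20 21 21 21 18 19 21 24 21 19 18]
 [21 21 21 20 21 21 20 20 19 19 19 20]]
```

```bash
python3 - <<'E'
from h import *
f=grab_frame("top")
np.set_printoptions(precision=2,suppress=True)
for z in(226,230):
    P=plane(f,[(209.25,184),(210.6,189),(211.96,194)],z); d=P[2]-P[0]; print(P[1],"normal",np.arctan2(-d[0],d[1])%np.pi)
    for c in([637.5,170.6],[634,169.2]):
        v=P[1][:2]-c; print(np.arctan2(v[1],v[0]),np.hypot(*v))
# cap top disc centre in top view: bright circle
h=f["img"]; m=(h.min(2)>225).astype(np.uint8); m[:,:208]=0;m[:, 240:]=0;m[:165]=0;m[192:]=0
k=max(cv2.findContours(m,0,1)[0],key=cv2.contourArea)
print(cv2.minEnclosingCircle(k), plane(f,[cv2.minEnclosingCircle(k)[0]],275.4))
E
```

```text
[620.34 209.83 226.  ] normal 1.8654400594589724
1.9831215224859107 42.81651249630185
1.8951057529028927 42.86250397833907
[619.41 209.09 230.  ] normal 1.865440059458972
2.0102512326938533 42.53124780739031
1.9215425133880535 42.476181198437246
((223.8235321044922, 181.11764526367188), 11.470686912536621) [[630.35 166.44 275.4 ]]
```

All the estimates put the window at 1.87–1.92, against a wanted 1.885–1.90, so the head is right. One numeric check that nothing else moved, then I hand in.

```bash
python3 - <<'E'
from h import *
a=cv2.imread("pics/top0.png").astype(int); b=grab_frame("top")["img"][:,:,::-1].astype(int)
m=(np.abs(a-b).max(2)>40).astype(np.uint8)
n,_,s,c=cv2.connectedComponentsWithStats(cv2.dilate(m,np.ones((3,3))))
print([(c[i].round().tolist(),int(s[i,4])) for i in range(1,n) if s[i,4]>25])
f=grab_frame("top"); print(rect(f,(f["img"].max(2)>110)&np.pad(np.ones((68,68),bool),((190,162),(126,366))),17)[0])
print(env.job_done())
E
```

```text
[([228.0, 181.0], 388), ([211.0, 189.0], 55), ([376.0, 222.0], 524), ([222.0, 331.0], 13017), ([258.0, 246.0], 47), ([246.0, 250.0], 33), ([260.0, 268.0], 87), ([44.0, 332.0], 69), ([65.0, 386.0], 8048), ([313.0, 393.0], 236), ([259.0, 402.0], 215), ([321.0, 413.0], 199)]
(550.5309448242188, 413.3247375488281)
the job is handed in; nothing more can be done
None
```

I handed the job in at about 47 s of the 210 allowed: both packs are pressed flush in their own bays, the cover is shut, and the lamp head is screwed down so its window faces the plate to within about 0.03 rad by my measurements, with no sign in the pictures that anything else moved.

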